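# Set printed parts out on their matching cure pads

## Robot

A 6-joint arm with a two-finger parallel gripper is mounted at the origin on the work surface. World frame = base frame: x ahead of the robot, y to its left, z up, the work surface at z = 0. Lengths are in m, angles in rad, forces in N, time in s.
With the tool pointing down it reaches from about 0.225 to 0.875 m from the base axis. Payload 3.4 kg.
Tool frame: the origin (TCP) lies on the centre line of the jaws, within the pads' length; the fingertips stand 19 mm ahead of it and the grasp point (between the pads) is the TCP (nose_length is the distance from the TCP to the fingertips, in m); z points along the fingers, y is the direction in which the jaws open and shut (so a half turn about z gives the same grasp; the last joint's range is limited). The gripper opens to 85 mm and grips with 20 to 120 N. Pads are 22 mm wide; open, the fingers measure 114 mm over their backs; the gripper's body (76 mm by 85 mm) begins 54 mm behind the grasp point. The pads swing forward as they close: fully open they stand 13 mm farther back than shut.
Start: joints at [1.195, 0.276, 1.505, -0, 1.361, -0.121], TCP at [0.145, 0.556, 0.25] pointing down, gripper open.
Joint ranges: [-2.89, 2.89], [-0.75, 2.08], [0.22, 2.7], [-1.18, 4.32], [0.11, 2.71], [-2.7, 2.7]. Speed limits (rad/s): [2.57, 2.57, 3.14, 3.14, 3.14, 3.14].

## Interface

Orientations are given as a unit quaternion [w, x, y, z].
In Python, from rig import * gives the robot as it stands.
- The arm moves only by the shell command python3 -m jog 'ROWS' [OPENING] [FORCE]. ROWS is JSON, one flat list of numbers, 6 for each row, row after row: the shift along the tool's x, y, z in mm, then the turn, a rotation vector about the tool's x, y, z in degrees. In form: [tx, ty, tz, wx, wy, wz, tx, ty, tz, wx, wy, wz, ...]. A call has 1 to 10 rows; each row is the pose to reach, as a shift and turn from the pose commanded when the call began, along the tool's axes at that moment; what a row does not reach only later rows make up. A row lasts 1/8 s, in which the tool goes at most 62.5 mm and 10.7 degrees, less where a joint would pass 70% of its speed; a pose out of reach is approached as far as the arm can. A call with a gripper value outside its range is refused whole. OPENING is the closure, from 0 (fully open) to 1 (shut), set as the call begins (- or left out, the last holds). The fingers move at their own pace and stop on an object; FORCE is the grip in N (left out, the last holds). Time passes only in rows, so rows that repeat a pose let the fingers close. It gives the time, the measured TCP pose, the force and the opening at its end, in the units of the state.
- get_state(): the state, without advancing time (a new reading comes with each control period).
- get_image(name): name is "scene" or "top"; returns a dict with "frame" (384x512x3 uint8, red, green, blue), "camera_matrix" (3x3 intrinsics, pixels), "rvec" (rotation vector, rad) and "tvec" (3), from world to camera coordinates, as OpenCV has them. Camera axes: x right, y down, z forward; pixel columns grow to the right and rows downward; lengths in m; the calibration is good to about 2 mm. A picture is of the moment at which its call begins. There is no depth.
- sign_off(): hands the job in, once; it reports no verdict.
The state is a dict: "clock": time; "qpos": joint angles; "qd": joint speeds; "effort": joint torques, N m; "position": TCP position; "ee_rot": TCP orientation; "contact_force": force on the tool from outside, world axes, zero at the start; "moment": the same for the moment, N m; "width": finger opening in m.
Only numpy, scipy, OpenCV 4.12 (cv2) and the standard library are available. Lean on these libraries where they do the work, as an engineer would, in place of code of your own. Each camera call takes 0.05 s, during which the arm holds its last target.

## Task

The four washed prints on the perforated drain sheet have to go to curing: stand each one upright on the white pad whose printed outline has the shape of its base, centred in the outline and lined up with it. Set them down rather than dropping them, and leave the little jar and the steel beaker standing where they are.

Things in the scene. Friction and masses are not known exactly. Their poses are not given: they have to be found in the camera images.
- barb: loose printed plastic part, 40 to 85 g, standing on a flat 3 mm drain sheet to the right: black hose-barb fitting: round base 52 mm diameter, 8 mm thick, with an upright round stem 18 mm diameter in its middle; 55 mm tall in all. Origin: centre of its underside, z up through the stem.
- socket: loose printed plastic part, 40 to 85 g, standing on a flat 3 mm drain sheet to the right: blue tube socket: square base 46 x 46 mm, 8 mm thick, sides along its x and y, with an upright square stem 20 x 20 mm (same axes) in its middle; 52 mm tall in all. Origin: centre of its underside, z up through the stem.
- knob: loose printed plastic part, 40 to 85 g, standing on a flat 3 mm drain sheet to the right: orange four-arm knob: plus-shaped base 62 mm across, arms 18 mm wide along its x and y, 8 mm thick, with an upright round hub 24 mm diameter in its middle; 50 mm tall in all. Origin: centre of its underside, z up through the stem.
- clip: loose printed plastic part, 40 to 85 g, standing on a flat 3 mm drain sheet to the right: green cable clip: oblong base with round ends, 70 mm long (along its x) and 28 mm wide, 8 mm thick, with an upright block 34 mm (x) by 16 mm (y) in its middle; 50 mm tall in all. Origin: centre of its underside, z up through the stem.
- pad_barb: fixed flat round white pad, 96 mm diameter, 6 mm thick, on the bench to the left, printed with a dark round outline, 5 mm larger all round than the base it belongs to; flat, no rim. Origin: centre of its underside, top surface 6 mm above it, z up.
- pad_socket: fixed flat round white pad, 96 mm diameter, 6 mm thick, on the bench to the left, printed with a dark square outline, sides along its x and y, 5 mm larger all round than the base it belongs to; flat, no rim. Origin: centre of its underside, top surface 6 mm above it, z up.
- pad_knob: fixed flat round white pad, 96 mm diameter, 6 mm thick, on the bench to the left, printed with a dark plus-shaped outline, arms along its x and y, 5 mm larger all round than the base it belongs to; flat, no rim. Origin: centre of its underside, top surface 6 mm above it, z up.
- pad_clip: fixed flat round white pad, 96 mm diameter, 6 mm thick, on the bench to the left, printed with a dark oblong outline with round ends, long side along its x, 5 mm larger all round than the base it belongs to; flat, no rim. Origin: centre of its underside, top surface 6 mm above it, z up.
- jar: small loose amber jar with a red cap, 42 mm diameter, 55 mm tall, standing among the parts on the drain sheet; a bystander. Origin: centre of its underside.
- beaker: small loose steel beaker, 44 mm diameter at the rim, 50 mm tall, standing among the pads; a bystander. Origin: centre of its underside.
Things that resemble listed ones, but are neither listed nor needed, are in the scene too. What is shaped like the barb but green or turquoise is not meant.

How it is judged:
By the outcome, as a careful person would: the job done as asked, in the order asked, and still so for the second after the job is handed in, with the robot touching nothing.
It also fails if it takes over 96 s, if anything falls off the work surface, if the arm or the gripper's body presses on something with over 40 N, if the wrist force passes 120 N, or if a joint passes its speed limit or range.

## Working session

There is one attempt and no reset: what is moved stays moved. The work goes in short steps, Python scripts to look and compute and a shell command to move; the robot and the scene stay as the last step left them, time stands still between calls to the robot, and variables do not carry over. Pictures are saved under pics/ and viewed, and the job is handed in when it is done.

```bash
mkdir -p pics; ls
python3 - <<'E'
from rig import *
import cv2
print(get_state())
for n in("scene","top"):
    d=get_image(n); print(n,d["camera_matrix"],d["rvec"],d["tvec"])
    cv2.imwrite(f"pics/{n}0.png",cv2.resize(d["frame"][:,:,::-1],(800,600),interpolation=cv2.INTER_CUBIC))
E
```

```text
pics
{'clock': 0.0, 'qpos': array([ 1.19502077e+00,  2.76603250e-01,  1.50617238e+00, -7.70245873e-06,
        1.36069169e+00, -1.20997344e-01]), 'qd': array([ 0.00083837, -0.00067657,  0.00170343,  0.0002157 ,  0.00070937,
        0.00180717]), 'effort': array([-1.76458718e-03, -4.16787422e+01, -2.45813406e+01, -5.37989345e-04,
        1.12770501e-02, -2.21663532e-05]), 'position': array([0.14473549, 0.55595915, 0.24941934]), 'ee_rot': array([-2.26783771e-04,  1.27043983e-01,  9.91896642e-01, -9.09491604e-04]), 'contact_force': array([-0.47444764,  0.33672517,  0.31861803]), 'moment': array([ 0.03217292, -0.00211542,  0.02818877]), 'width': 0.08502685501281419}
scene [[415.18061868   0.         256.11294292]
 [  0.         415.18061868 180.70106085]
 [  0.           0.           1.        ]] [ 1.79418872  1.80391208 -0.69973449] [ 0.01901538 -0.31369037  1.33623202]
top [[379.90465102   0.         261.01022552]
 [  0.         379.90465102 194.88396731]
 [  0.           0.           1.        ]] [ 2.08977156 -2.13039637  0.19145751] [0.01866949 0.46120276 1.00166901]
```

View pics/scene0.png

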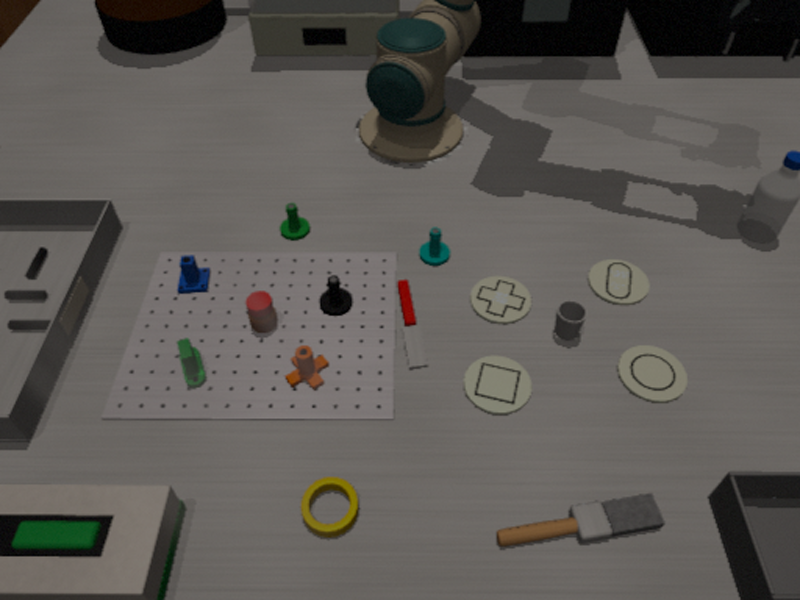

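View pics/top0.png

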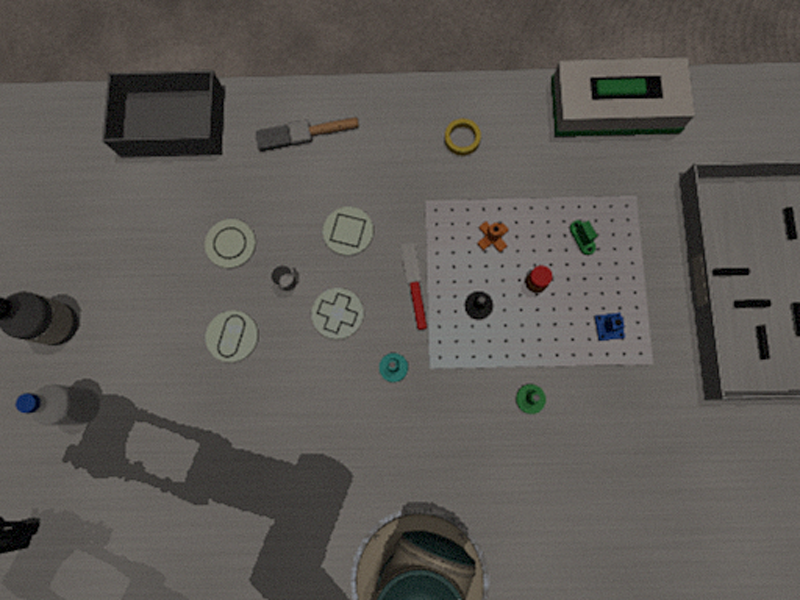

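```bash
cat > h.py <<'E'
from rig import *
import numpy as np, cv2
from scipy.optimize import minimize
def proj(d,P):
    return cv2.projectPoints(np.asarray(P,float).reshape(-1,1,3),d["rvec"],d["tvec"],d["camera_matrix"],None)[0].reshape(-1,2)
def unproj(d,uv,z):
    R=cv2.Rodrigues(d["rvec"])[0];t=d["tvec"].reshape(3)
    r=R.T@np.linalg.inv(d["camera_matrix"])@np.array([uv[0],uv[1],1.]);c=-R.T@t
    return c+r*(z-c[2])/r[2]
a=np.linspace(0,2*np.pi,40,endpoint=False)
circ=lambda r:np.c_[np.cos(a),np.sin(a)]*r
rect=lambda w,h:np.array([[-w,-h],[w,-h],[w,h],[-w,h]])/2
def obl(L,W):
    b=np.linspace(-np.pi/2,np.pi/2,20);e=np.c_[np.cos(b),np.sin(b)]*W/2+[(L-W)/2,0]
    return np.r_[e,-e]
def plus(L,W):
    l,w=L/2,W/2
    return np.array([[l,-w],[l,w],[w,w],[w,l],[-w,l],[-w,w],[-l,w],[-l,-w],[-w,-w],[-w,-l],[w,-l],[w,-w]])
M={'barb':([circ(.026)],circ(.009),.055),'socket':([rect(.046,.046)],rect(.02,.02),.052),
'knob':([rect(.062,.018),rect(.018,.062)],circ(.012),.050),'clip':([obl(.07,.028)],rect(.034,.016),.050),
'jar':([circ(.021)],circ(.021),.055),'beaker':([circ(.018)],circ(.022),.050)}
OUT={'barb':circ(.031),'socket':rect(.056,.056),'knob':plus(.072,.028),'clip':obl(.08,.038)}
def tf(p,x,y,th,z):
    c,s=np.cos(th),np.sin(th)
    q=p@np.array([[c,s],[-s,c]])+[x,y]
    return np.c_[q,np.full(len(q),z)]
S=8
def render(d,name,x,y,th,z0,shape=(384,512)):
    bases,stem,H=M[name]
    im=np.zeros(shape,np.uint8)
    pr=[(b,z0,z0+.008) for b in bases]+[(stem,z0,z0+H)]
    m=None
    P=[proj(d,np.r_[tf(b,x,y,th,l),tf(b,x,y,th,h)]) for b,l,h in pr]
    al=np.vstack(P);o=np.floor(al.min(0)).astype(int)-2;n=np.ceil(al.max(0)).astype(int)+3-o
    big=np.zeros((n[1]*S,n[0]*S),np.uint8)
    for p in P:
        hl=cv2.convexHull((((p-o+.5)*S-.5)*16).astype(np.int32))
        cv2.fillConvexPoly(big,hl,255,shift=4)
    sm=cv2.resize(big,(n[0],n[1]),interpolation=cv2.INTER_AREA)/255.
    out=np.zeros(shape);out[o[1]:o[1]+n[1],o[0]:o[0]+n[0]]=sm
    return out
def masks(d):
    f=d["frame"];h=cv2.cvtColor(f,cv2.COLOR_RGB2HSV);H,Sa,V=[h[...,i].astype(int) for i in range(3)]
    return {'socket':(H>105)&(H<130)&(Sa>110),'clip':(H>45)&(H<80)&(Sa>70),'knob':(H>4)&(H<20)&(Sa>110),
     'barb':(V<62)}
E
python3 - <<'E'
from h import *
for n,boxes in(("top",[(270,125,420,240),(125,125,245,240)]),("scene",[(65,155,260,270),(290,160,450,265)])):
    d=get_image(n); np.savez(f"{n}.npz",**d)
    for i,(x0,y0,x1,y1) in enumerate(boxes):
        c=d["frame"][y0:y1,x0:x1,::-1]; s=min(800/(x1-x0),600/(y1-y0))
        cv2.imwrite(f"pics/z_{n}{i}.png",cv2.resize(c,None,fx=s,fy=s,interpolation=cv2.INTER_NEAREST))
    m=masks(d)
    print(n,{k:int(v.sum()) for k,v in m.items()})
E
```

```text
top {'socket': 520, 'clip': 1523, 'knob': 551, 'barb': 15693}
scene {'socket': 1216, 'clip': 2706, 'knob': 2252, 'barb': 29211}
```

View pics/z_top0.png

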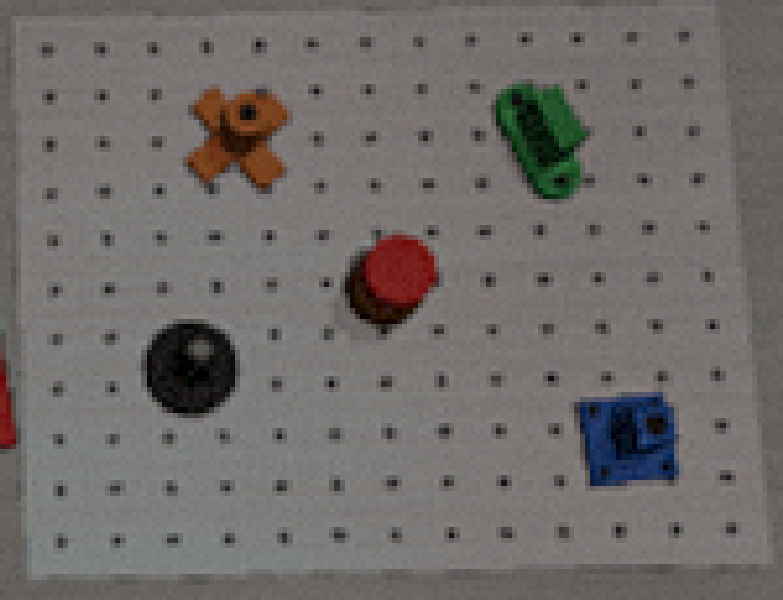

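View pics/z_top1.png

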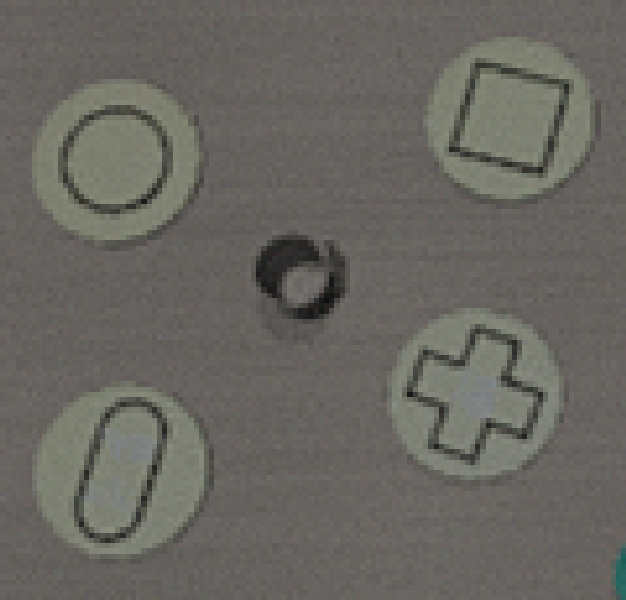

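View pics/z_scene0.png

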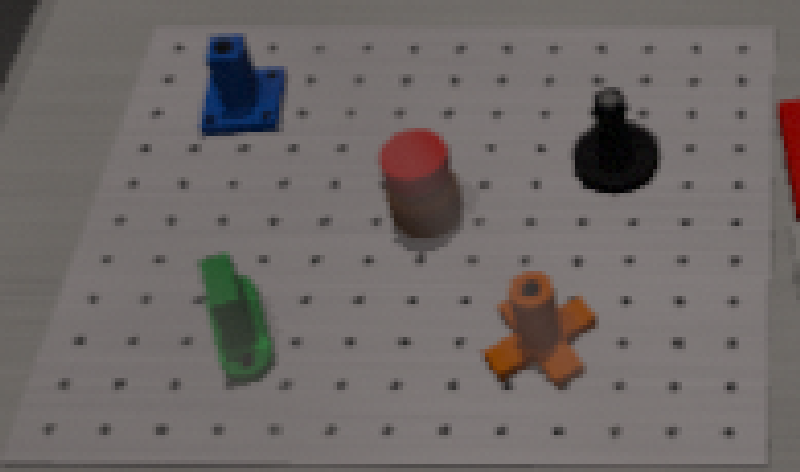

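```bash
cat > fit.py <<'E'
from h import *
from scipy.ndimage import binary_fill_holes,map_coordinates,label
from scipy.optimize import differential_evolution
def load(n): 
    z=np.load(n+".npz"); return {k:z[k] for k in z}
BAND={'socket':.046,'knob':.062,'clip':.07,'barb':.052}
def objmask(d,name,xy,z0):
    m=masks(d)[name].astype(np.uint8)
    m=cv2.morphologyEx(m,cv2.MORPH_CLOSE,np.ones((3,3),np.uint8))
    hull=[]
    w=np.zeros(m.shape,np.uint8)
    P=proj(d,np.r_[tf(circ(.05),*xy,0,z0),tf(circ(.05),*xy,0,z0+.055)])
    cv2.fillConvexPoly(w,cv2.convexHull(P.astype(np.int32)),1)
    m=m&w; l,n=label(m); 
    k=np.argmax(np.bincount(l.ravel())[1:])+1
    return binary_fill_holes(l==k).astype(float)
def fitobj(ds,name,xy0,z0,ths,verbose=True):
    ms=[cv2.GaussianBlur(objmask(d,name,xy0,z0),(0,0),.7) for d in ds]
    def cost(p):
        c=0
        for d,m in zip(ds,ms):
            r=cv2.GaussianBlur(render(d,name,p[0]/1e3,p[1]/1e3,p[2]/57.3,z0),(0,0),.7)
            c+=((r-m)**2).sum()/m.sum()
        return c
    best=None
    for th in ths:
        p0=np.array([xy0[0]*1e3,xy0[1]*1e3,th])
        r=minimize(cost,p0,method='Nelder-Mead',options=dict(initial_simplex=p0+np.array([[0,0,0],[8,0,0],[0,8,0],[0,0,15]]),xatol=.05,fatol=1e-5,maxiter=200))
        if best is None or r.fun<best.fun: best=r
    return best.x.round(2),round(best.fun,4)
def fitpad(d,name,xy0,ths):
    g=cv2.GaussianBlur(cv2.cvtColor(d["frame"],cv2.COLOR_RGB2GRAY).astype(np.float32),(0,0),.8)
    o=OUT[name]; n=np.vstack([o,o[:1]])
    pts=np.vstack([n[i]+(n[i+1]-n[i])*np.linspace(0,1,12,endpoint=False)[:,None] for i in range(len(o)) ])
    wts=np.concatenate([np.full(12,np.linalg.norm(n[i+1]-n[i])) for i in range(len(o))])
    def cost(p):
        uv=proj(d,tf(pts,p[0]/1e3,p[1]/1e3,p[2]/57.3,.006))
        return np.average(map_coordinates(g,[uv[:,1],uv[:,0]],order=3),weights=wts)
    best=None
    for th in ths:
      for dx in(-5,0,5):
       for dy in (-5,0,5):
        p0=np.array([xy0[0]*1e3+dx,xy0[1]*1e3+dy,th])
        r=minimize(cost,p0,method='Nelder-Mead',options=dict(initial_simplex=p0+np.array([[0,0,0],[3,0,0],[0,3,0],[0,0,8]]),xatol=.05,fatol=1e-4))
        if best is None or r.fun<best.fun: best=r
    return best.x.round(2),round(best.fun,1)
E
cat > run1.py <<'E'
from fit import *
T=load("top");C=load("scene")
s=512/800
O={'barb':(479,305,[0]),'socket':(608,328,[-10,10,35]),'knob':(490,238,[20,45,70]),'clip':(582,238,[20,60,100,140])}
Pd={'barb':(230,243,[0]),'socket':(348,231,[-30,0,30]),'knob':(338,313,[-30,0,30]),'clip':(232,336,[-30,0,30,60,90,120])}
for k,(u,v,ths) in O.items():
    xy=unproj(T,(u*s,v*s),.007)[:2]
    print(k,xy.round(3),[fitobj(x,k,xy,.003,ths) for x in([T],[C],[T,C])])
for k,(u,v,ths) in Pd.items():
    xy=unproj(T,(u*s,v*s),.006)[:2]
    print('pad',k,xy.round(3),[fitpad(x,k,xy,ths) for x in(T,C)])
for k,(u,v,z) in {'jar':(540,278,.058),'beaker':(287,275,.05)}.items(): print(k,unproj(T,(u*s,v*s),z).round(3))
E
python3 run1.py
```

```text
barb [ 0.466 -0.12 ] [(array([ 466.2 , -118.06,    6.51]), np.float64(0.0242)), (array([ 467.55, -116.86,   -6.11]), np.float64(0.0115)), (array([ 466.72, -117.26,    8.46]), np.float64(0.0432))]
socket [ 0.418 -0.35 ] [(array([ 421.36, -352.07,    4.89]), np.float64(0.0176)), (array([ 422.64, -351.27,    6.31]), np.float64(0.028)), (array([ 421.9 , -351.71,    5.6 ]), np.float64(0.0525))]
knob [ 0.593 -0.145] [(array([ 596.51, -149.6 ,   36.93]), np.float64(0.0188)), (array([ 597.11, -148.82,   37.83]), np.float64(0.0203)), (array([ 596.66, -149.11,   37.3 ]), np.float64(0.0424))]
clip [ 0.589 -0.316] [(array([ 590.85, -316.28,  202.58]), np.float64(0.0162)), (array([ 588.78, -316.7 ,  204.59]), np.float64(0.0531)), (array([ 590.16, -316.24,  203.79]), np.float64(0.0774))]
pad barb [0.595 0.343] [(array([596.13, 345.03,  10.87]), np.float64(91.4)), (array([597.12, 346.84,   1.43]), np.float64(89.9))]
pad socket [0.613 0.121] [(array([615.76, 122.08,  74.32]), np.float64(91.9)), (array([616.37, 123.54,  74.4 ]), np.float64(92.9))]
pad knob [0.456 0.139] [(array([457.37, 141.2 ,  69.05]), np.float64(91.6)), (array([458.08, 142.8 , -20.94]), np.float64(93.3))]
pad clip [0.418 0.332] [(array([168.18, 374.05, 522.37]), np.float64(59.1)), (array([190.94, 328.43, 450.45]), np.float64(64.0))]
jar [ 0.501 -0.223  0.058]
beaker [0.519 0.224 0.05 ]
```

```bash
cat > run2.py <<'E'
from fit import *
import fit
T=load("top");C=load("scene")
s=512/800
xy=unproj(T,(232*s,336*s),.006)[:2]
mm=fit.minimize
def bm(f,p0,**k):
    return mm(lambda p: f(p)+100*(np.hypot(p[0]-xy[0]*1e3,p[1]-xy[1]*1e3)>9),p0,**k)
fit.minimize=bm
for x in(T,C): print([fitpad(x,'clip',xy,[t]) for t in(-20,-12,10,20)])
for n,d in(("top",T),("scene",C)):
    im=cv2.resize(d["frame"][:,:,::-1],None,fx=4,fy=4,interpolation=cv2.INTER_CUBIC)
    def dr(P,c): cv2.polylines(im,[((proj(d,P)+.5)*4-.5).astype(np.int32)],True,c,1,cv2.LINE_AA)
    for k,(x,y,t) in {'barb':(466.9,-117.4,0),'socket':(421.9,-351.7,5.6),'knob':(596.7,-149.1,37.3),'clip':(590,-316.3,23.6)}.items():
        for b in M[k][0]: dr(tf(b,x/1e3,y/1e3,t/57.3,.011),(0,255,255))
        dr(tf(M[k][1],x/1e3,y/1e3,t/57.3,.003+M[k][2]),(255,255,0))
    for k,(x,y,t) in {'barb':(596.6,345.9,0),'socket':(616,122.8,-15.6),'knob':(457.7,142,-20.95)}.items(): dr(tf(OUT[k],x/1e3,y/1e3,t/57.3,.006),(0,0,255))
    b=(500,480,1700,980) if n=="top" else (270,600,1770,1100)
    c=im[b[1]:b[3],b[0]:b[2]]; cv2.imwrite(f"pics/ov_{n}.png",cv2.resize(c,(800,int(800*c.shape[0]/c.shape[1])),interpolation=cv2.INTER_AREA))
E
python3 run2.py
```

```text
[(array([419.2 , 334.79, -15.69]), np.float64(90.5)), (array([419.2 , 334.79, -15.71]), np.float64(90.5)), (array([419.2 , 334.79, -15.69]), np.float64(90.5)), (array([419.2 , 334.79, -15.7 ]), np.float64(90.5))]
[(array([420.07, 336.69, -16.33]), np.float64(92.7)), (array([420.07, 336.69, -16.33]), np.float64(92.7)), (array([420.07, 336.69, -16.33]), np.float64(92.7)), (array([420.07, 336.69, -16.33]), np.float64(92.7))]
```

View pics/ov_top.png

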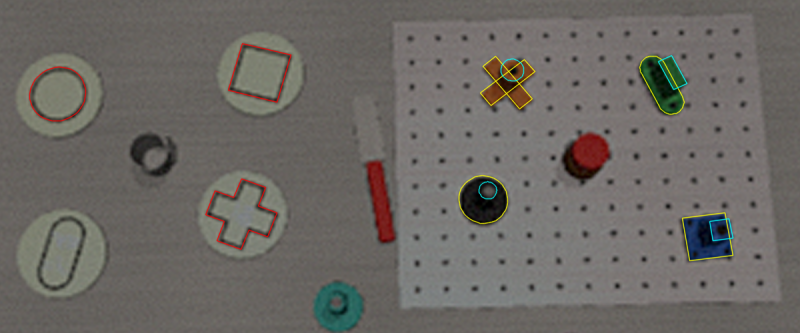

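View pics/ov_scene.png

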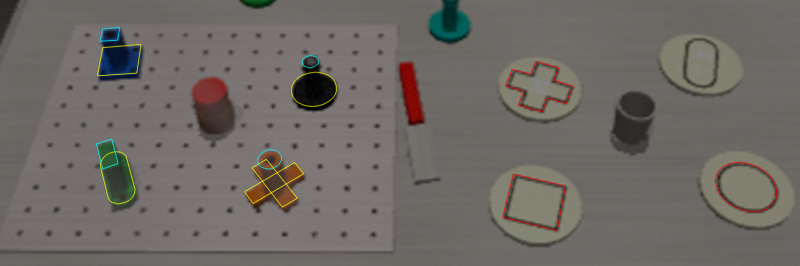

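```bash
cat > go.py <<'E'
import sys
from rig import *
import numpy as np
from scipy.spatial.transform import Rotation as R
x,y,z,yaw=map(float,sys.argv[1:5])
s=get_state(); q=s["ee_rot"]; r=R.from_quat([q[1],q[2],q[3],q[0]])
t=np.radians(yaw); yt=np.array([np.cos(t),np.sin(t),0]); zt=np.array([0,0,-1.]); xt=np.cross(yt,zt)
g=R.from_matrix(np.c_[xt,yt,zt])
p=s["position"]*1e3
m=r.as_matrix(); print("now",p.round(1),"yawy",np.degrees(np.arctan2(m[1,1],m[0,1])).round(2),"w",round(s["width"]*1e3,1),"F",s["contact_force"].round(1),"t",round(s["clock"],2))
print("rows",(m.T@(np.array([x,y,z])-p)).round(1),(r.inv()*g).as_rotvec(degrees=True).round(2))
E
python3 go.py 466.9 -117.4 120 0
```

```text
now [144.8 556.2 249.8] yawy 75.4 w 85.3 F [-0.5  0.3  0.7] t 0.2
rows [-481.5 -570.5  130.3] [-6.00e-02  3.00e-02  7.54e+01]
```

```bash
python3 -m jog '[-481,-570,0,0,0,75.4,-481,-570,0,0,0,75.4,-481,-570,0,0,0,75.4,-481,-570,0,0,0,75.4,-481,-570,0,0,0,75.4,-481,-570,0,0,0,75.4,-481,-570,0,0,0,75.4,-481,-570,0,0,0,75.4,-481,-570,0,0,0,75.4,-481,-570,0,0,0,75.4]' 0.3 40; python3 go.py 466.9 -117.4 120 0
```

```text
clock: 1.45
position: [0.4151, -0.0094, 0.2505]
ee_rot: [0.0, 0.707, 0.707, 0.001]
contact_force: [0.6, 0.7, 0.4]
width: 0.0598
now [415.1  -9.4 250.5] yawy -0.04 w 59.8 F [0.6 0.7 0.4] t 1.45
rows [-108.    51.7  130.5] [ 0.06 -0.02 -0.04]
```

```bash
python3 -m jog '[-108,52,130,0,0,0,-108,52,130,0,0,0,-108,52,130,0,0,0,-108,52,130,0,0,0,-108,52,130,0,0,0]' 0.45 40; python3 go.py 466.9 -117.4 36 0
```

```text
clock: 2.08
position: [0.4664, -0.115, 0.1205]
ee_rot: [-0.0, 0.707, 0.707, 0.0]
contact_force: [-0.6, 0.8, -0.3]
width: 0.047
now [ 466.4 -115.   120.5] yawy -0.02 w 47.0 F [-0.6  0.8 -0.3] t 2.08
rows [-2.4  0.6 84.5] [-0.03 -0.04 -0.02]
```

```bash
python3 -m jog '[-2.4,0.5,30,0,0,0,-2.4,0.5,60,0,0,0,-2.4,0.5,84,0,0,0,-2.4,0.5,84,0,0,0]'; python3 go.py 466.9 -117.4 36 0
```

```text
clock: 2.58
position: [0.4664, -0.1165, 0.0365]
ee_rot: [-0.001, 0.707, 0.708, -0.0]
contact_force: [0.1, 0.4, 0.1]
width: 0.0469
now [ 466.4 -116.5   36.5] yawy 0.08 w 46.9 F [0.1 0.4 0.1] t 2.58
rows [-0.9  0.5  0.5] [-0.07 -0.05  0.08]
```

```bash
python3 -c "
from h import *
d=get_image('scene');cv2.imwrite('pics/b1.png',cv2.resize(d['frame'][130:270,60:270,::-1],None,fx=3.8,fy=3.8,interpolation=cv2.INTER_CUBIC))"
```

```text
(no output)
```

View pics/b1.png

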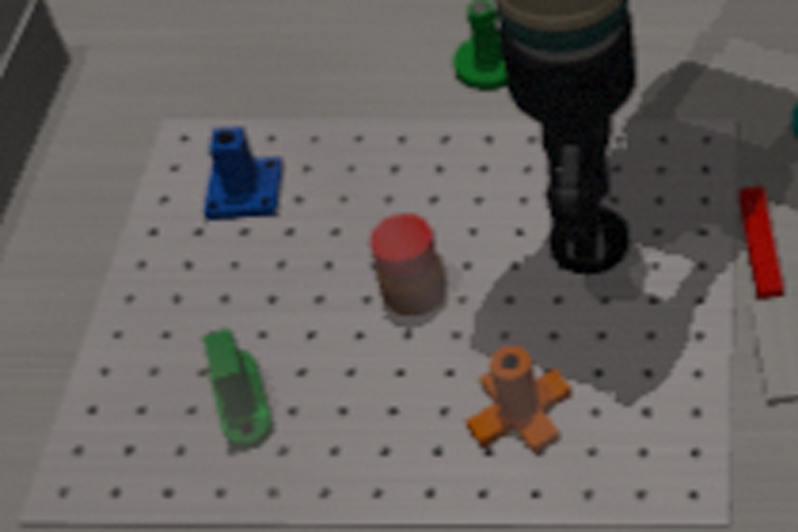

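The gripper (column ~575) is centred over the black barb (base at ~590,240), with no contact. Next: close the jaws and look for any side force.

```bash
python3 -m jog '[-0.8,0.4,0,0,0,0,-0.8,0.4,0,0,0,0,-0.8,0.4,0,0,0,0,-0.8,0.4,0,0,0,0,-0.8,0.4,0,0,0,0,-0.8,0.4,0,0,0,0]' 0.95 40; python3 go.py 466.9 -117.4 150 0
```

```text
clock: 3.38
position: [0.4687, -0.1188, 0.0379]
ee_rot: [0.001, 0.707, 0.707, 0.001]
contact_force: [-1.0, 1.8, 7.4]
width: 0.0172
now [ 468.7 -118.8   37.9] yawy -0.01 w 17.2 F [-1.   1.8  7.4] t 3.38
rows [   1.3   -1.5 -112.1] [ 0.18  0.04 -0.01]
```

```bash
python3 -m jog '[-0.8,0.4,-5,0,0,0,-0.8,0.4,-30,0,0,0,-0.8,0.4,-80,0,0,0,-0.8,0.4,-130,0,0,0,-0.8,0.4,-130,0,0,0,-0.8,0.4,-130,0,0,0]'; python3 go.py 596.6 345.9 167 0
python3 -c "
from h import *
d=get_image('scene');cv2.imwrite('pics/b2.png',cv2.resize(d['frame'][80:230,100:310,::-1],None,fx=3.8,fy=3.8,interpolation=cv2.INTER_CUBIC))"
```

```text
clock: 4.12
position: [0.4673, -0.1192, 0.1661]
ee_rot: [-0.0, 0.707, 0.707, -0.0]
contact_force: [-0.9, 0.7, -0.8]
width: 0.0171
now [ 467.3 -119.2  166.1] yawy -0.0 w 17.1 F [-0.9  0.7 -0.8] t 4.12
rows [465.1 129.3  -0.9] [-0.03 -0.02 -0.  ]
```

View pics/b2.png

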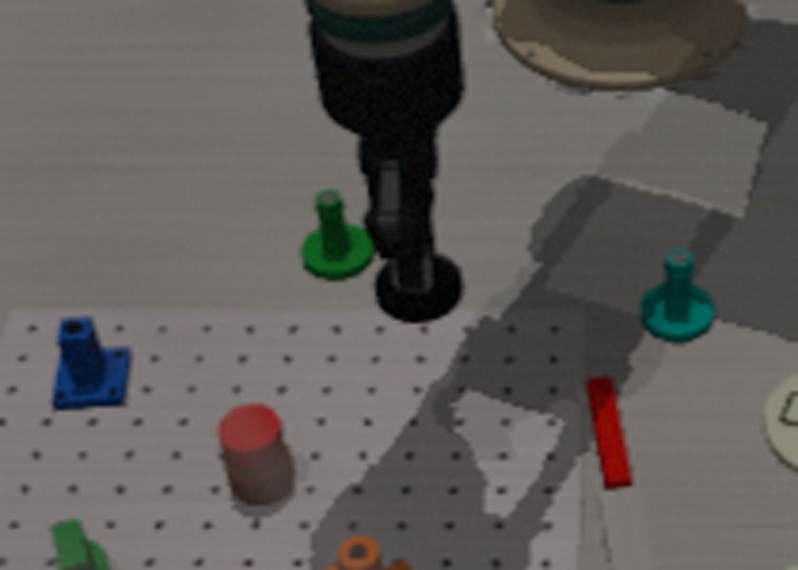

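```bash
python3 -m jog '[464,129,0,0,0,0,464,129,0,0,0,0,464,129,0,0,0,0,464,129,0,0,0,0,464,129,0,0,0,0,464,129,0,0,0,0,464,129,0,0,0,0,464,129,0,0,0,0,464,129,0,0,0,0,464,129,0,0,0,0]'; python3 go.py 596.6 344.9 60 0
```

```text
clock: 5.42
position: [0.5958, 0.3437, 0.1642]
ee_rot: [-0.0, 0.707, 0.707, -0.002]
contact_force: [0.7, -0.0, -1.7]
width: 0.0168
now [595.8 343.7 164.2] yawy 0.02 w 16.8 F [ 0.7 -0.  -1.7] t 5.42
rows [  1.5   1.2 104.2] [-0.22  0.14  0.02]
```

```bash
python3 -m jog '[1,0.8,50,0,0,0,1,0.8,104,0,0,0,1,0.8,104,0,0,0,1,0.8,104,0,0,0]'; python3 go.py 596.6 344.9 40 0
python3 -c "
from h import *
d=get_image('scene');cv2.imwrite('pics/b3.png',cv2.resize(d['frame'][130:280,280:490,::-1],None,fx=3.8,fy=3.8,interpolation=cv2.INTER_CUBIC))"
```

```text
clock: 5.92
position: [0.5988, 0.345, 0.0639]
ee_rot: [0.0, 0.708, 0.707, 0.001]
contact_force: [1.4, -0.5, 1.0]
width: 0.0171
now [598.8 345.   63.9] yawy -0.07 w 17.1 F [ 1.4 -0.5  1. ] t 5.92
rows [-0.2 -2.2 23.9] [ 0.1  -0.04 -0.07]
```

View pics/b3.png

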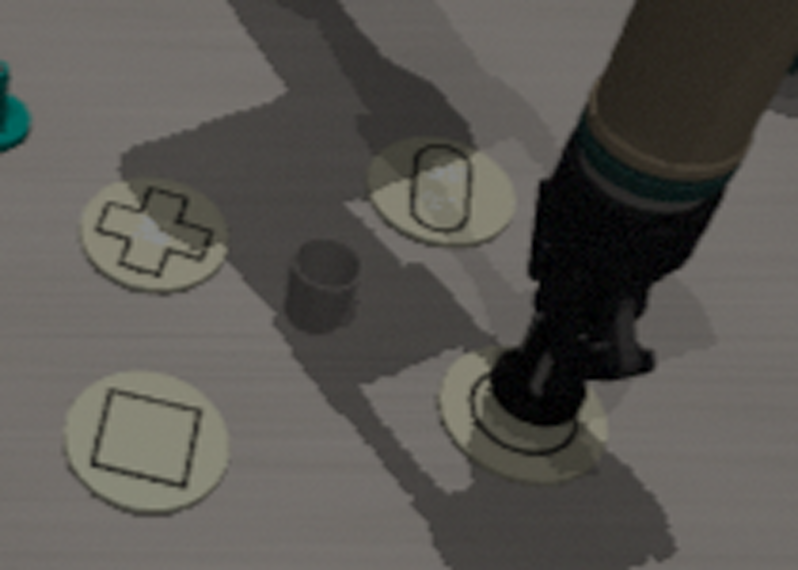

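```bash
cat > go.py <<'E'
import sys
from rig import *
import numpy as np
from scipy.spatial.transform import Rotation as R
x,y,z,yaw=map(float,sys.argv[1:5]); N=int(sys.argv[5]) if len(sys.argv)>5 else 1
S=[get_state()]
for i in range(N-1): get_image("top"); S.append(get_state())
P=np.array([s["position"] for s in S])*1e3
r=R.from_quat([np.roll(s["ee_rot"],-1) for s in S]).mean()
t=np.radians(yaw); yt=np.array([np.cos(t),np.sin(t),0]); zt=np.array([0,0,-1.]); xt=np.cross(yt,zt)
g=R.from_matrix(np.c_[xt,yt,zt]); s=S[-1]; p=P.mean(0)
m=r.as_matrix(); print("now",p.round(1),"sd",P.std(0).round(1),"yawy",np.degrees(np.arctan2(m[1,1],m[0,1])).round(2),"w",round(s["width"]*1e3,1),"F",np.mean([s["contact_force"] for s in S],0).round(1),"t",round(s["clock"],2))
print("rows",(m.T@(np.array([x,y,z])-p)).round(1),(r.inv()*g).as_rotvec(degrees=True).round(2))
E
python3 go.py 596.6 344.9 40 0 10
```

```text
now [598.7 345.9  64.2] sd [0.7 0.1 0.9] yawy -0.01 w 17.0 F [ 0.  -0.1 -0.8] t 6.42
rows [-1.  -2.2 24.2] [ 0.17 -0.08 -0.01]
```

```bash
python3 -m jog '[-1,-2,8,0,0,0,-1,-2,16,0,0,0,-1,-2,20,0,0,0,-1,-2,20,0,0,0]'; python3 go.py 596.6 344.9 40 0 6
```

```text
clock: 6.92
position: [0.5956, 0.3446, 0.0418]
ee_rot: [-0.0, 0.707, 0.707, -0.0]
contact_force: [0.4, -0.5, -0.8]
width: 0.0169
now [595.8 344.7  42.2] sd [0.1 0.1 0.3] yawy 0.0 w 16.9 F [ 0.2 -0.  -0.4] t 7.17
rows [0.2 0.8 2.2] [ 0. -0.  0.]
```

```bash
python3 -m jog '[0.2,0.8,1,0,0,0,0.2,0.8,2,0,0,0,0.2,0.8,2,0,0,0]'; python3 go.py 596.6 344.9 40 0 4
```

```text
clock: 7.55
position: [0.5968, 0.345, 0.041]
ee_rot: [0.0, 0.707, 0.707, 0.0]
contact_force: [-1.3, -0.1, 2.9]
width: 0.0169
now [596.8 345.   41. ] sd [0. 0. 0.] yawy 0.0 w 17.5 F [-0.3 -0.3  3.8] t 7.7
rows [-0.1 -0.2  1. ] [ 0.05 -0.03  0.  ]
```

```bash
python3 -m jog '[0,0,0,0,0,0,0,0,0,0,0,0,0,0,0,0,0,0,0,0,0,0,0,0,0,0,-3,0,0,0,0,0,-30,0,0,0,0,0,-80,0,0,0,0,0,-120,0,0,0,0,0,-120,0,0,0]' 0.45; python3 go.py 596.8 -149.2 160 0
```

```text
clock: 8.82
position: [0.5988, 0.3459, 0.1651]
ee_rot: [0.002, 0.707, 0.707, 0.004]
contact_force: [0.2, 0.2, -0.3]
width: 0.0473
now [598.8 345.9 165.1] sd [0. 0. 0.] yawy 0.01 w 47.3 F [ 0.2  0.2 -0.3] t 8.82
rows [-495.1   -2.1    3.2] [ 0.48 -0.22  0.01]
```

```bash
python3 -m jog '[-495,-1,0,0,0,0,-495,-1,0,0,0,0,-495,-1,0,0,0,0,-495,-1,0,0,0,0,-495,-1,0,0,0,0,-495,-1,0,0,0,0,-495,-1,0,0,0,0,-495,-1,0,0,0,0,-495,-1,0,0,0,0,-495,-1,0,0,0,0]'
python3 - <<'E'
from fit import *
T=get_image("top");C=get_image("scene")
for x in(T,C): print(fitobj([x],'barb',(.5966,.3459),.006,[0]))
cv2.imwrite('pics/b4.png',cv2.resize(C['frame'][130:280,280:490,::-1],None,fx=3.8,fy=3.8,interpolation=cv2.INTER_CUBIC))
E
python3 go.py 596.8 -149.2 60 0 6
```

```text
clock: 10.07
position: [0.5947, -0.1497, 0.1592]
ee_rot: [-0.001, 0.707, 0.707, -0.0]
contact_force: [-0.3, 0.2, 0.1]
width: 0.0471
(array([592.  , 345.67,   5.72]), np.float64(0.0533))
(array([598.12, 346.91,   8.46]), np.float64(0.0592))
now [ 595.4 -148.7  160.1] sd [0.2 0.2 0.2] yawy 0.1 w 46.7 F [ 0.2 -0.1 -0.1] t 10.43
rows [ -0.6   1.4 100.1] [-0.03 -0.03  0.1 ]
```

View pics/b4.png

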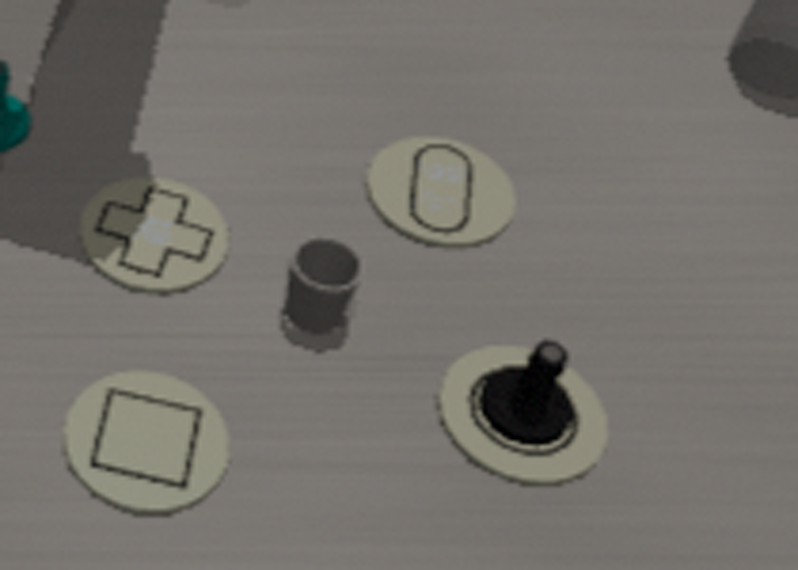

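```bash
cat > chk.py <<'E'
from fit import *
import fit
T=get_image("top");C=get_image("scene")
g=fit.masks
for th in (40,48,55):
    fit.masks=lambda d:{'barb':cv2.cvtColor(d["frame"],cv2.COLOR_RGB2HSV)[...,2]<th}
    for x in(T,C): print(th,fitobj([x],'barb',(.5966,.3459),.006,[0]))
f=T["frame"];p=proj(T,[[.5966,.3459,.01]])[0].astype(int);print(p)
cv2.imwrite('pics/b5.png',cv2.resize(f[p[1]-25:p[1]+25,p[0]-32:p[0]+32,::-1],None,fx=10,fy=10,interpolation=cv2.INTER_NEAREST))
E
python3 chk.py
```

```text
40 (array([592.2 , 345.83,   9.21]), np.float64(0.0502))
40 (array([596.86, 346.94,   4.67]), np.float64(0.0853))
48 (array([591.9 , 345.27,   4.75]), np.float64(0.037))
48 (array([596.9 , 346.8 ,   4.38]), np.float64(0.0646))
55 (array([592.63, 345.71,   5.86]), np.float64(0.0138))
55 (array([596.5 , 346.87,   8.71]), np.float64(0.0519))
[145 154]
```

View pics/b5.png

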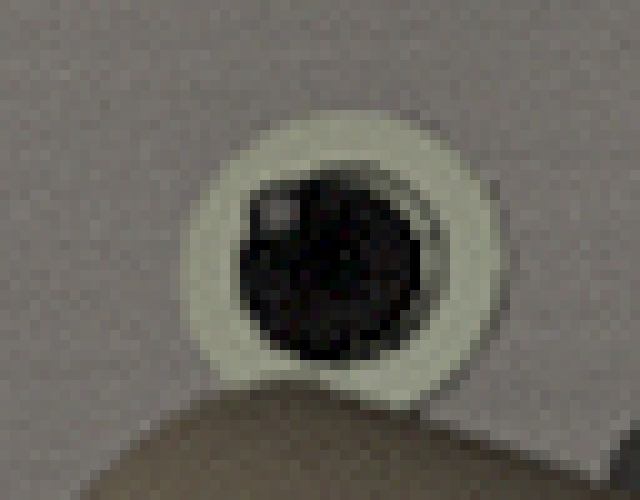

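```bash
cat > ov.py <<'E'
from fit import *
import sys
def ov(n,d,k,x,y,t,px,py,pt,fn,r=26,z0=.006):
    c=proj(d,[[px/1e3,py/1e3,.02]])[0].astype(int); K=14
    x0,y0=c[0]-r,c[1]-r; cr=d["frame"][y0:y0+2*r,x0:x0+2*r,::-1]
    cr=cv2.convertScaleAbs(cr,alpha=1.7)
    im=cv2.resize(cr,None,fx=K,fy=K,interpolation=cv2.INTER_NEAREST)
    def dr(P,col): cv2.polylines(im,[((proj(d,P)-[x0,y0]+.5)*K).astype(np.int32)],True,col,1,cv2.LINE_AA)
    dr(tf(OUT[k],px/1e3,py/1e3,pt/57.3,.006),(0,0,255))
    for b in M[k][0]: dr(tf(b,x/1e3,y/1e3,t/57.3,z0+.008),(0,255,255))
    dr(tf(M[k][1],x/1e3,y/1e3,t/57.3,z0+M[k][2]),(255,255,0))
    return im
def both(k,o,pt,ps,fn):
    T=get_image("top");C=get_image("scene")
    a=ov("top",T,k,*(o or pt),*pt,fn);b=ov("scene",C,k,*(o or ps),*ps,fn)
    im=np.hstack([a,b]); cv2.imwrite(fn,cv2.resize(im,(800,400),interpolation=cv2.INTER_AREA))
E
python3 -c "
from ov import *
both('barb',None,(596.1,345,0),(597.1,346.8,0),'pics/ovb.png')"
```

```text
(no output)
```

View pics/ovb.png

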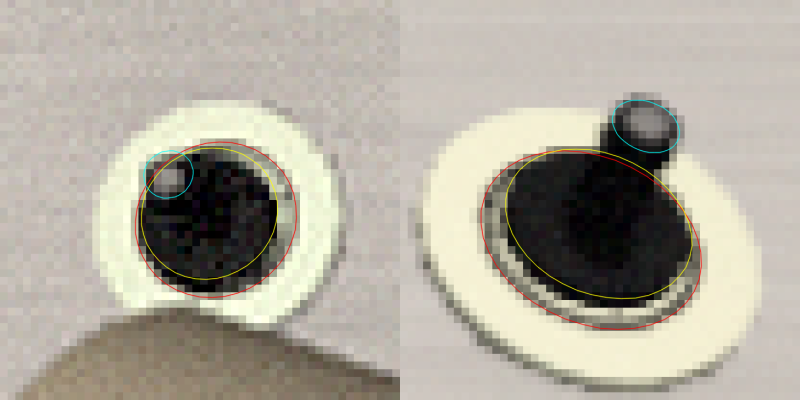

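```bash
python3 -m jog '[-0.5,1.4,50,0,0,0,-0.5,1.4,95,0,0,0,-0.5,1.4,110,0,0,0,-0.5,1.4,110,0,0,0]';python3 go.py 596.8 -149.2 39 0 8
```

```text
clock: 11.12
position: [0.5967, -0.1506, 0.0498]
ee_rot: [-0.001, 0.707, 0.707, -0.0]
contact_force: [0.8, 0.5, 1.3]
width: 0.047
now [ 597.9 -151.    51.6] sd [0.5 0.2 0.8] yawy 0.0 w 46.8 F [0.1 0.3 0.2] t 11.47
rows [ 1.8 -1.1 12.6] [0.13 0.05 0.  ]
```

```bash
python3 -m jog '[1.5,-1,6,0,0,0,1.5,-1,12,0,0,0,1.5,-1,12,0,0,0]';python3 go.py 596.8 -149.2 39 0 10
```

```text
clock: 11.85
position: [0.5953, -0.1489, 0.0374]
ee_rot: [-0.001, 0.707, 0.707, -0.0]
contact_force: [0.8, -0.7, -0.1]
width: 0.047
now [ 595.9 -149.1   38.1] sd [0.3 0.1 0.3] yawy 0.0 w 46.8 F [-0.1 -0.1 -0.1] t 12.3
rows [-0.1  0.9 -0.9] [-0.01 -0.01  0.  ]
```

```bash
python3 -m jog '[0,0.5,-0.9,0,0,0,0,0.5,-0.9,0,0,0,0,0.5,-0.9,0,0,0,0,0.5,-0.9,0,0,0,0,0.5,-0.9,0,0,0]' 0.95 40;python3 go.py 596.8 -149.2 170 0 4
```

```text
clock: 12.92
position: [0.5968, -0.1493, 0.0395]
ee_rot: [0.0, 0.707, 0.707, 0.0]
contact_force: [0.2, 0.5, 4.0]
width: 0.0227
now [ 596.8 -149.3   39.5] sd [0. 0. 0.] yawy 0.0 w 22.9 F [ 0.5 -0.2  4.7] t 13.07
rows [ 0.000e+00  1.000e-01 -1.305e+02] [0.05 0.01 0.  ]
```

```bash
python3 -m jog '[0,0,-5,0,0,0,0,0,-40,0,0,0,0,0,-90,0,0,0,0,0,-125,0,0,0,0,0,-125,0,0,0]';python3 go.py 457.7 142 165 31.75 4
```

```text
clock: 13.7
position: [0.5978, -0.1497, 0.1671]
ee_rot: [0.003, 0.707, 0.707, 0.001]
contact_force: [0.7, -0.8, 0.2]
width: 0.0233
now [ 596.3 -149.1  164.5] sd [1.  0.4 1.7] yawy 0.0 w 22.7 F [ 0.1  0.1 -0.2] t 13.85
rows [ 291.1 -138.5   -0.6] [ 2.000e-02  1.000e-02 -3.175e+01]
```

```bash
python3 -m jog '[291,-139,0,0,0,-31.75,291,-139,0,0,0,-31.75,291,-139,0,0,0,-31.75,291,-139,0,0,0,-31.75,291,-139,0,0,0,-31.75,291,-139,0,0,0,-31.75,291,-139,0,0,0,-31.75,291,-139,0,0,0,-31.75]';python3 go.py 457.7 142 60 31.75 6
```

```text
clock: 14.85
position: [0.458, 0.1407, 0.1636]
ee_rot: [-0.0, 0.487, 0.873, -0.0]
contact_force: [0.2, -0.3, -0.6]
width: 0.0227
now [458.1 140.7 163.9] sd [0.1 0.1 0.2] yawy 31.65 w 22.8 F [ 0.4 -0.4 -0.5] t 15.1
rows [  1.3   0.4 103.9] [-0.03  0.01 -0.1 ]
```

```bash
python3 -m jog '[1.2,0.4,50,0,0,0,1.2,0.4,95,0,0,0,1.2,0.4,112,0,0,0,1.2,0.4,112,0,0,0,1.2,0.4,112,0,0,0]';python3 go.py 457.7 142 42.5 31.75 8
python3 -c "
from ov import *
both('knob',None,(457.4,141.2,69.05),(458.1,142.8,69.05),'pics/ovk.png')"
```

```text
clock: 15.72
position: [0.4581, 0.143, 0.053]
ee_rot: [0.001, 0.487, 0.873, 0.001]
contact_force: [0.2, -0.3, -1.6]
width: 0.0231
now [457.9 143.1  53.1] sd [0.3 0.1 0.2] yawy 31.74 w 23.0 F [ 0.1  0.  -0.4] t 16.07
rows [-0.8 -0.8 10.6] [ 0.11  0.04 -0.01]
```

View pics/ovk.png

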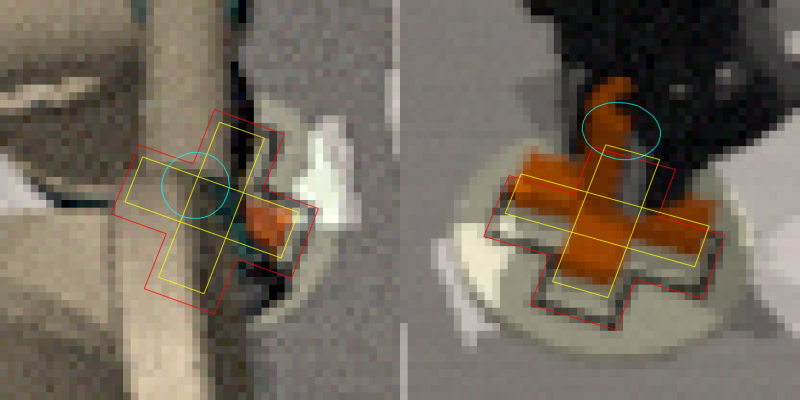

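```bash
python3 -m jog '[-0.7,-0.7,6,0,0,0,-0.7,-0.7,9,0,0,0,-0.7,-0.7,10,0,0,0,-0.7,-0.7,10,0,0,0]';python3 go.py 457.7 142 42 31.75 6
```

```text
clock: 16.68
position: [0.4565, 0.142, 0.0425]
ee_rot: [-0.0, 0.487, 0.874, -0.0]
contact_force: [-1.4, -1.1, 5.8]
width: 0.0229
now [456.5 142.   42.5] sd [0. 0. 0.] yawy 31.76 w 23.1 F [-2.  -0.7  5.9] t 16.93
rows [-0.6  1.   0.5] [-0.04 -0.02  0.01]
```

```bash
python3 -m jog '[-0.5,0.8,-0.5,0,0,0,-0.5,0.8,-0.5,0,0,0]';python3 go.py 457.7 142 42 31.75 4; python3 -m jog '[0,0,0,0,0,0,0,0,0,0,0,0,0,0,0,0,0,0,0,0,0,0,0,0,0,0,-3,0,0,0,0,0,-40,0,0,0,0,0,-90,0,0,0,0,0,-120,0,0,0,0,0,-120,0,0,0]' 0.5;python3 go.py 421.9 -351.7 165 5.6 4
```

```text
clock: 17.18
position: [0.4581, 0.1422, 0.0426]
ee_rot: [0.0, 0.487, 0.874, 0.0]
contact_force: [0.4, -0.5, 0.4]
width: 0.0228
now [458.1 142.1  42.6] sd [0. 0. 0.] yawy 31.75 w 23.0 F [ 0.3 -0.5 -0. ] t 17.32
rows [ 0.1 -0.4  0.6] [ 0.02  0.   -0.  ]
clock: 18.45
position: [0.4596, 0.1424, 0.1653]
ee_rot: [0.002, 0.487, 0.874, 0.002]
contact_force: [0.7, 0.1, 0.9]
width: 0.0428
now [458.  142.1 163.2] sd [1.  0.2 1.4] yawy 31.75 w 42.8 F [ 0.  -0.2  0.2] t 18.6
rows [-400.9 -290.6   -2. ] [9.000e-02 1.000e-02 2.615e+01]
```

```bash
python3 -m jog '[-401,-290,0,0,0,26.1,-401,-290,0,0,0,26.1,-401,-290,0,0,0,26.1,-401,-290,0,0,0,26.1,-401,-290,0,0,0,26.1,-401,-290,0,0,0,26.1,-401,-290,0,0,0,26.1,-401,-290,0,0,0,26.1,-401,-290,0,0,0,26.1,-401,-290,0,0,0,26.1]' 0.5;python3 go.py 421.9 -351.7 60 5.6 6
python3 -c "
from ov import *
both('knob',None,(457.4,141.2,69.05),(458.1,142.8,69.05),'pics/ovk2.png')
T=get_image('top');C=get_image('scene')
for x in(T,C): print(fitobj([x],'knob',(.4577,.142),.006,[69]))
"
```

```text
clock: 19.85
position: [0.4213, -0.3505, 0.1608]
ee_rot: [-0.002, 0.672, 0.741, 0.0]
contact_force: [0.5, 0.5, -0.7]
width: 0.0423
now [ 421.9 -350.   161.8] sd [0.4 0.2 0.6] yawy 5.7 w 42.6 F [ 0.1  0.1 -0.2] t 20.1
rows [-1.900e+00 -1.000e-01  1.018e+02] [-0.07 -0.13  0.1 ]
(array([455.47, 143.05,  67.83]), np.float64(0.011))
(array([456.87, 143.25,  67.76]), np.float64(0.0128))
```

View pics/ovk2.png

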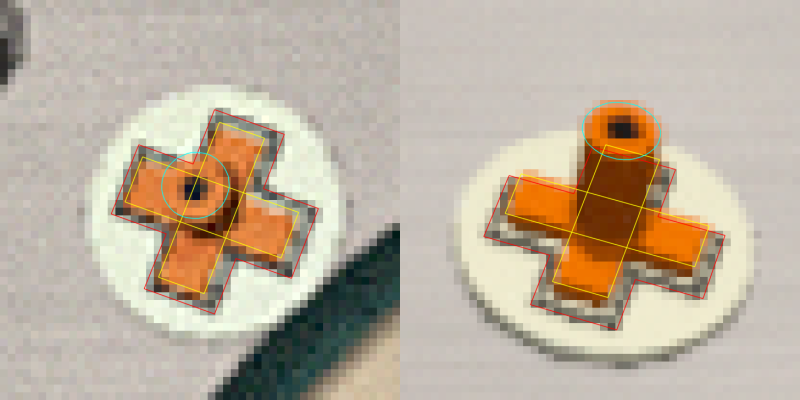

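```bash
python3 -m jog '[-1.7,0,50,0,0,-0.1,-1.7,0,95,0,0,-0.1,-1.7,0,110,0,0,-0.1,-1.7,0,110,0,0,-0.1]';python3 go.py 421.9 -351.7 39 5.6 8
```

```text
clock: 20.8
position: [0.4224, -0.353, 0.0523]
ee_rot: [-0.001, 0.671, 0.742, 0.0]
contact_force: [0.4, 0.0, 0.4]
width: 0.0428
now [ 423.2 -353.9   53.8] sd [0.4 0.4 0.7] yawy 5.76 w 42.6 F [-0.   0.2  0.5] t 21.15
rows [ 2.3 -1.1 14.8] [0.08 0.1  0.16]
```

```bash
python3 -m jog '[1.5,-0.8,8,0,0,0.1,1.5,-0.8,13,0,0,0.1,1.5,-0.8,13,0,0,0.1]';python3 go.py 421.9 -351.7 39 5.6 10
```

```text
clock: 21.52
position: [0.421, -0.3513, 0.0389]
ee_rot: [-0.001, 0.671, 0.741, 0.0]
contact_force: [0.4, 0.3, -0.5]
width: 0.0425
now [ 421.5 -351.8   39.6] sd [0.2 0.2 0.3] yawy 5.65 w 42.8 F [-0.1 -0.   0.2] t 21.98
rows [0.  0.4 0.6] [-0.   -0.01  0.05]
```

```bash
python3 -m jog '[0,0.3,0,0,0,0,0,0.3,0,0,0,0,0,0.3,0,0,0,0,0,0.3,0,0,0,0,0,0.3,0,0,0,0]' 0.95 40;python3 go.py 421.9 -351.7 39 5.6 4; python3 -m jog '[0,0.3,-5,0,0,0,0,0.3,-40,0,0,0,0,0.3,-90,0,0,0,0,0.3,-125,0,0,0,0,0.3,-125,0,0,0]';python3 go.py 617 122 165 -15.6 4
```

```text
clock: 22.6
position: [0.422, -0.3519, 0.0398]
ee_rot: [0.0, 0.671, 0.741, 0.0]
contact_force: [0.6, -1.0, 2.2]
width: 0.0195
now [ 422.  -351.9   39.8] sd [0. 0. 0.] yawy 5.65 w 19.6 F [ 0.4 -0.7  2.3] t 22.75
rows [ 0.2 -0.1  0.8] [0.02 0.02 0.05]
clock: 23.38
position: [0.4232, -0.353, 0.1676]
ee_rot: [0.003, 0.671, 0.741, -0.0]
contact_force: [0.1, -0.6, -1.3]
width: 0.0194
now [ 422.  -351.7  165.2] sd [0.8 0.8 1.6] yawy 5.65 w 19.6 F [ 0.   0.  -0.9] t 23.52
rows [452.2 240.7  -0. ] [ 0.04  0.04 21.25]
```

```bash
python3 -m jog '[452,241,0,0,0,21.25,452,241,0,0,0,21.25,452,241,0,0,0,21.25,452,241,0,0,0,21.25,452,241,0,0,0,21.25,452,241,0,0,0,21.25,452,241,0,0,0,21.25,452,241,0,0,0,21.25,452,241,0,0,0,21.25,452,241,0,0,0,21.25]';python3 go.py 617 122 54 -15.6 6
```

```text
clock: 24.78
position: [0.6167, 0.1227, 0.1627]
ee_rot: [-0.001, 0.796, 0.606, -0.002]
contact_force: [0.3, -0.6, -0.8]
width: 0.0196
now [616.5 120.8 163.7] sd [0.2 1.  0.6] yawy -15.62 w 19.3 F [-0.1 -0.5 -0.4] t 25.02
rows [  1.5   0.4 109.7] [-0.12  0.09 -0.02]
```

```bash
python3 -m jog '[1,0.4,50,0,0,0,1,0.4,95,0,0,0,1,0.4,109,0,0,0,1,0.4,109,0,0,0,1,0.4,109,0,0,0]';python3 go.py 617 122 42.8 -15.6 8
python3 -c "
from ov import *
both('socket',None,(615.8,122.1,74.3),(616.4,123.5,74.4),'pics/ovs.png')"
```

```text
clock: 25.65
position: [0.6197, 0.1225, 0.0577]
ee_rot: [0.001, 0.797, 0.604, 0.002]
contact_force: [0.1, 0.8, -0.3]
width: 0.0201
now [619.  122.7  57.2] sd [0.5 0.1 0.5] yawy -15.6 w 19.5 F [ 0.   0.2 -0.8] t 26.0
rows [-1.3 -1.8 14.4] [ 0.15 -0.06 -0.  ]
```

View pics/ovs.png

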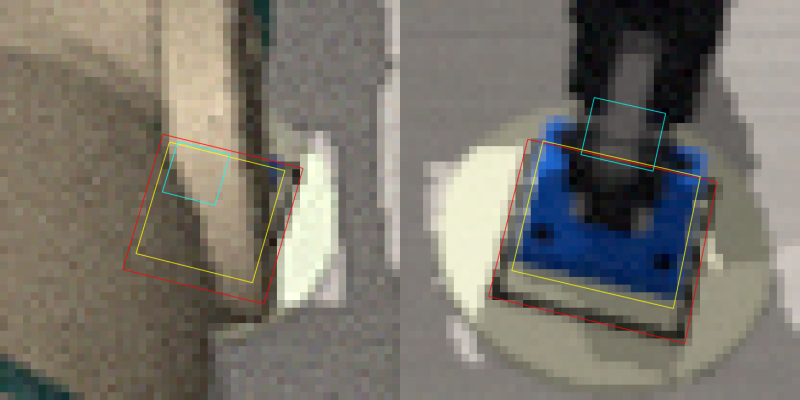

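```bash
python3 -m jog '[-0.7,-1.2,8,0,0,0,-0.7,-1.2,12,0,0,0,-0.7,-1.2,13,0,0,0,-0.7,-1.2,13,0,0,0]';python3 go.py 617 122 42.8 -15.6 8
```

```text
clock: 26.6
position: [0.6161, 0.1223, 0.0429]
ee_rot: [-0.0, 0.796, 0.605, -0.0]
contact_force: [-2.5, 0.7, 4.0]
width: 0.0193
now [616.1 122.3  42.9] sd [0. 0. 0.] yawy -15.6 w 19.5 F [-2.8 -0.   5.1] t 26.95
rows [-0.1  0.9  0.1] [-0.06  0.02  0.  ]
```

```bash
python3 -m jog '[0,0.8,-0.5,0,0,0,0,0.8,-0.5,0,0,0]';python3 go.py 617 122 42 -15.6 4; python3 -m jog '[0,0.8,-0.5,0,0,0,0,0.8,-0.5,0,0,0,0,0.8,-0.5,0,0,0,0,0.8,-0.5,0,0,0,0,0.8,-4,0,0,0,0,0.8,-40,0,0,0,0,0.8,-90,0,0,0,0,0.8,-120,0,0,0,0,0.8,-120,0,0,0]' 0.5;python3 go.py 589.9 -316.4 165 -66.4 4
```

```text
clock: 27.2
position: [0.6181, 0.1221, 0.0429]
ee_rot: [0.0, 0.797, 0.605, 0.0]
contact_force: [-0.5, -0.9, -0.1]
width: 0.0195
now [617.8 122.1  42.9] sd [0.2 0.  0. ] yawy -15.6 w 19.3 F [ 0.1 -0.2 -0.3] t 27.35
rows [-0.3 -0.8  0.9] [ 0.03 -0.01 -0.  ]
clock: 28.48
position: [0.6201, 0.1221, 0.1666]
ee_rot: [0.002, 0.796, 0.605, 0.003]
contact_force: [0.1, -0.1, -0.7]
width: 0.0426
now [618.5 121.9 164. ] sd [1.1 0.1 1.7] yawy -15.6 w 42.5 F [-0.1  0.1 -0.5] t 28.62
rows [-429.9   90.3   -1.2] [ 0.07 -0.07 50.8 ]
```

```bash
python3 -m jog '[-430,91,0,0,0,50.8,-430,91,0,0,0,50.8,-430,91,0,0,0,50.8,-430,91,0,0,0,50.8,-430,91,0,0,0,50.8,-430,91,0,0,0,50.8,-430,91,0,0,0,50.8,-430,91,0,0,0,50.8,-430,91,0,0,0,50.8]' 0.5;python3 go.py 589.9 -316.4 50 -66.4 6
python3 -c "
from ov import *
both('socket',None,(615.8,122.1,74.3),(616.4,123.5,74.4),'pics/ovs2.png')
T=get_image('top');C=get_image('scene')
for x in(T,C): print(fitobj([x],'socket',(.616,.1225),.006,[74]))
"
```

```text
clock: 29.75
position: [0.5893, -0.3162, 0.1612]
ee_rot: [-0.002, 0.979, 0.204, -0.001]
contact_force: [-0.6, 0.3, -0.3]
width: 0.0427
now [ 590.  -315.2  162.3] sd [0.4 0.5 0.7] yawy -66.34 w 42.8 F [-0.1 -0.  -0.2] t 30.0
rows [ -0.5   1.3 112.3] [-0.13  0.04  0.06]
(array([619.42, 128.9 ,  78.59]), np.float64(1.028))
(array([616.53, 123.16,  74.49]), np.float64(0.0261))
```

View pics/ovs2.png

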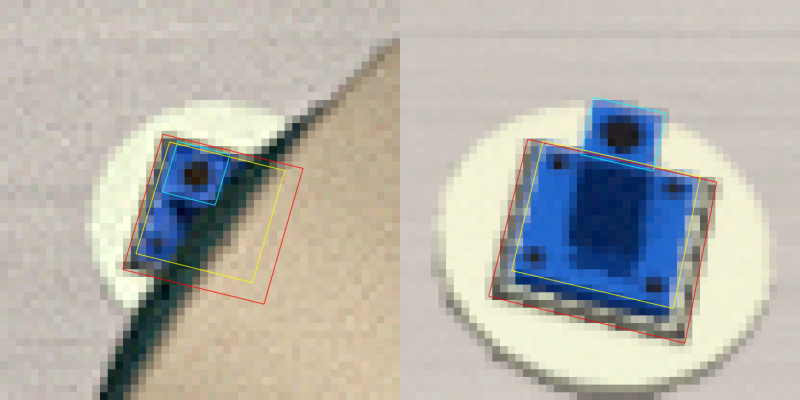

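```bash
python3 -m jog '[0,1,50,0,0,0,0,1,95,0,0,0,0,1,110,0,0,0,0,1,110,0,0,0,0,1,110,0,0,0]';python3 go.py 589.9 -316.4 39 -66.4 8
```

```text
clock: 30.82
position: [0.592, -0.3184, 0.0552]
ee_rot: [0.001, 0.979, 0.205, 0.001]
contact_force: [0.1, 0.4, 0.6]
width: 0.0426
now [ 591.5 -318.2   54.8] sd [0.4 0.2 0.5] yawy -66.4 w 43.0 F [-0.1  0.1  0.2] t 31.18
rows [-0.8 -2.3 15.8] [ 0.14 -0.09  0.  ]
```

```bash
python3 -m jog '[-0.2,-1.3,8,0,0,0,-0.2,-1.3,14,0,0,0,-0.2,-1.3,14,0,0,0]';python3 go.py 589.9 -316.4 39.5 -66.4 10
```

```text
clock: 31.55
position: [0.5893, -0.3161, 0.038]
ee_rot: [-0.001, 0.979, 0.205, -0.001]
contact_force: [0.1, 0.3, 0.7]
width: 0.0426
now [ 590.  -316.5   39. ] sd [0.3 0.2 0.4] yawy -66.4 w 42.4 F [ 0.1 -0.  -0. ] t 32.0
rows [-0.  -0.1 -0.5] [-0.01  0.    0.  ]
```

```bash
python3 -m jog '[0,0,-0.8,0,0,0,0,0,-0.8,0,0,0,0,0,-0.8,0,0,0,0,0,-0.8,0,0,0,0,0,-0.8,0,0,0]' 0.97 40;python3 go.py 589.9 -316.4 39 -66.4 4; python3 -m jog '[0,0,-5,0,0,0,0,0,-40,0,0,0,0,0,-90,0,0,0,0,0,-125,0,0,0,0,0,-125,0,0,0]';python3 go.py 420.3 335.2 165 74 4
```

```text
clock: 32.62
position: [0.5901, -0.3166, 0.0403]
ee_rot: [0.0, 0.979, 0.204, 0.0]
contact_force: [0.2, -0.1, 2.6]
width: 0.0156
now [ 590.2 -316.7   40.3] sd [0. 0. 0.] yawy -66.4 w 15.6 F [-0.  -0.3  3. ] t 32.77
rows [-0.1 -0.3  1.3] [ 0.03 -0.02  0.  ]
clock: 33.4
position: [0.5915, -0.3175, 0.1684]
ee_rot: [0.002, 0.979, 0.205, 0.002]
contact_force: [0.8, 0.2, -0.7]
width: 0.0153
now [ 590.  -316.5  165.4] sd [1.  0.6 2. ] yawy -66.4 w 15.6 F [ 0.1  0.2 -1.2] t 33.55
rows [ 105.5 -665.2   -0. ] [ 6.000e-02  4.000e-02 -1.404e+02]
```

```bash
python3 -m jog '[105.5,-665,0,0,0,-140.4,105.5,-665,0,0,0,-140.4,105.5,-665,0,0,0,-140.4,105.5,-665,0,0,0,-140.4,105.5,-665,0,0,0,-140.4,105.5,-665,0,0,0,-140.4,105.5,-665,0,0,0,-140.4,105.5,-665,0,0,0,-140.4,105.5,-665,0,0,0,-140.4,105.5,-665,0,0,0,-140.4]'; python3 go.py 420.3 335.2 165 74 4
```

```text
clock: 34.8
position: [0.4307, 0.2896, 0.1631]
ee_rot: [-0.001, 0.412, 0.911, -0.001]
contact_force: [1.8, 0.2, -0.4]
width: 0.0153
now [429.7 292.7 163.2] sd [0.9 3.  0.1] yawy 41.51 w 15.4 F [ 0.1  1.3 -0.4] t 34.95
rows [38.1 21.1 -1.8] [ -0.05  -0.23 -32.49]
```

```bash
python3 -m jog '[37,21,0,0,0,-32.5,37,21,0,0,0,-32.5,37,21,0,0,0,-32.5,37,21,0,0,0,-32.5,37,21,0,0,0,-32.5,37,21,0,0,0,-32.5]'; python3 go.py 420.3 335.2 55 74 6
```

```text
clock: 35.7
position: [0.4242, 0.3294, 0.1647]
ee_rot: [-0.0, 0.144, 0.99, -0.0]
contact_force: [0.6, 0.8, -0.5]
width: 0.0154
now [424.2 329.8 164.9] sd [0.  0.2 0.1] yawy 73.46 w 15.4 F [-0.   0.2 -0.6] t 35.95
rows [  5.3   4.1 109.9] [-0.   -0.   -0.54]
```

```bash
python3 -m jog '[5.2,4.1,0,0,0,-0.54,5.2,4.1,40,0,0,-0.54,5.2,4.1,90,0,0,-0.54,5.2,4.1,109,0,0,-0.54,5.2,4.1,109,0,0,-0.54]'; python3 go.py 420.3 335.2 43.3 74 8
python3 -c "
from ov import *
both('clip',None,(419.2,334.8,-16),(420.1,336.7,-16),'pics/ovc.png')"
```

```text
clock: 36.58
position: [0.419, 0.3351, 0.0545]
ee_rot: [-0.002, 0.138, 0.99, -0.001]
contact_force: [0.1, -0.9, -1.2]
width: 0.0157
now [420.7 335.9  56.7] sd [0.7 0.3 0.9] yawy 74.08 w 15.6 F [-0.  -0.4 -0.8] t 36.92
rows [ 0.2 -0.8 13.4] [0.06 0.04 0.08]
```

View pics/ovc.png

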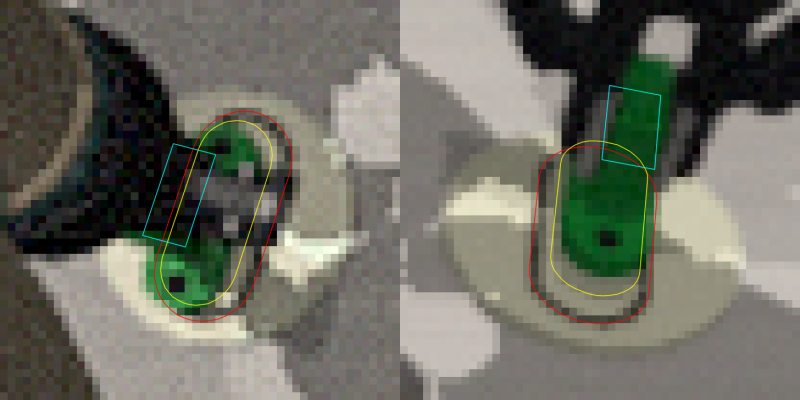

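```bash
python3 -m jog '[0.1,-0.6,8,0,0,0.05,0.1,-0.6,11,0,0,0.05,0.1,-0.6,12,0,0,0.05,0.1,-0.6,12,0,0,0.05]';python3 go.py 420.3 335.2 43.3 74 8
```

```text
clock: 37.52
position: [0.42, 0.3349, 0.0438]
ee_rot: [-0.0, 0.139, 0.99, -0.0]
contact_force: [-0.5, -0.0, 0.0]
width: 0.0155
now [420.1 334.9  44. ] sd [0.  0.  0.1] yawy 74.02 w 15.5 F [ 0.2 -0.  -0.7] t 37.88
rows [-0.1  0.3  0.7] [0.01 0.   0.02]
```

```bash
python3 -m jog '[0,0.3,0.8,0,0,0,0,0.3,0.8,0,0,0]';python3 go.py 420.3 335.2 42 74 4; python3 -m jog '[0,0.3,0.8,0,0,0,0,0.3,0.8,0,0,0,0,0.3,0.8,0,0,0,0,0.3,0.8,0,0,0,0,0.3,-4,0,0,0,0,0.3,-40,0,0,0,0,0.3,-90,0,0,0,0,0.3,-120,0,0,0,0,0.3,-120,0,0,0]' 0.5;python3 go.py 450 -117.4 165 0 2
```

```text
clock: 38.12
position: [0.4202, 0.3352, 0.0432]
ee_rot: [0.0, 0.139, 0.99, 0.0]
contact_force: [-0.4, -0.0, -0.7]
width: 0.0154
now [420.2 335.2  43.2] sd [0. 0. 0.] yawy 74.02 w 15.2 F [-0.4  0.  -0.7] t 38.27
rows [-0.1  0.   1.2] [0.01 0.01 0.02]
clock: 39.4
position: [0.4218, 0.3365, 0.1663]
ee_rot: [0.003, 0.139, 0.99, 0.002]
contact_force: [0.0, 0.2, -0.2]
width: 0.0424
now [421.2 336.1 165.3] sd [0.6 0.4 0.9] yawy 74.02 w 42.7 F [ 0.4  0.2 -0.5] t 39.45
rows [-152.5 -428.    -0.7] [2.900e-01 3.000e-02 7.402e+01]
```

```bash
python3 -m jog '[-160,-500,0,0,0,70,-160,-500,0,0,0,70,-160,-500,0,0,0,70,-160,-500,0,0,0,70,-160,-500,0,0,0,70,-160,-500,0,0,0,70,-160,-500,0,0,0,70,-160,-500,0,0,0,70,-160,-500,0,0,0,70,-160,-500,0,0,0,70]'
cat > fin.py <<'E'
from ov import *
import fit
T=get_image('top');C=get_image('scene')
P={'barb':((596.1,345,0),(597.1,346.8,0)),'socket':((615.8,122.1,74.3),(616.4,123.5,74.4)),'knob':((457.4,141.2,69),(458.1,142.8,69)),'clip':((419.2,334.8,-16),(420.1,336.7,-16))}
g=fit.masks
fit.masks=lambda d:{**g(d),'barb':cv2.cvtColor(d["frame"],cv2.COLOR_RGB2HSV)[...,2]<50}
rows=[]
for k,(a,b) in P.items():
    for d,p in((T,a),(C,b)):
        f,c=fitobj([d],k,(p[0]/1e3,p[1]/1e3),.006,[p[2]]); print(k,(f-np.array(p)).round(1),c)
    rows.append(np.hstack([cv2.resize(ov('',d,k,*p,*p,''),(290,290),interpolation=cv2.INTER_AREA) for d,p in((T,a),(C,b))]))
im=np.vstack([np.hstack(rows[:2]),np.hstack(rows[2:])])
import time
cv2.imwrite('pics/'+__import__('sys').argv[1],cv2.resize(im,(800,400) if 0 else (800,int(800*im.shape[0]/im.shape[1]))))
cv2.imwrite('pics/s_'+__import__('sys').argv[1],cv2.resize(C['frame'][:,:,::-1],(800,600)))
E
python3 fin.py f1.png
```

```text
clock: 40.7
position: [0.4356, -0.1906, 0.1617]
ee_rot: [-0.001, 0.683, 0.73, -0.0]
contact_force: [0.1, 0.4, 0.2]
width: 0.0425
barb [-3.7  0.6  6.6] 0.0088
barb [-0.7  0.   9.8] 0.0519
socket [0.3 0.5 0.6] 0.011
socket [ 0.1 -0.6  0.4] 0.0257
knob [-2.1  1.9 -1.2] 0.0086
knob [-1.2  0.6 -1.3] 0.0128
clip [-4.   1.6  1.2] 0.0228
clip [-3.6  1.4 -0.5] 0.015
```

View pics/f1.png

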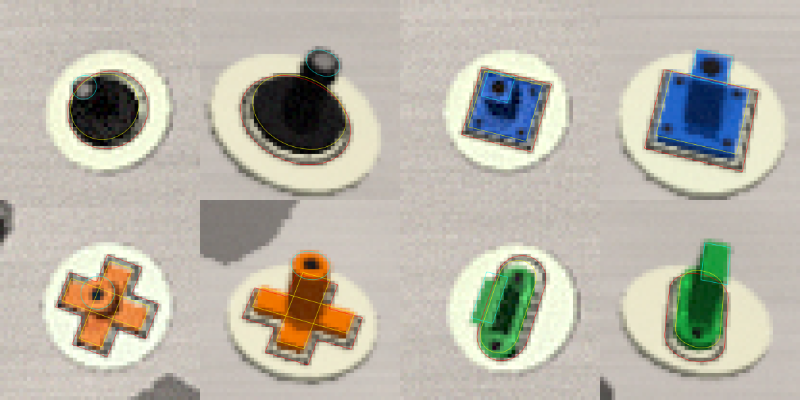

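View pics/s_f1.png

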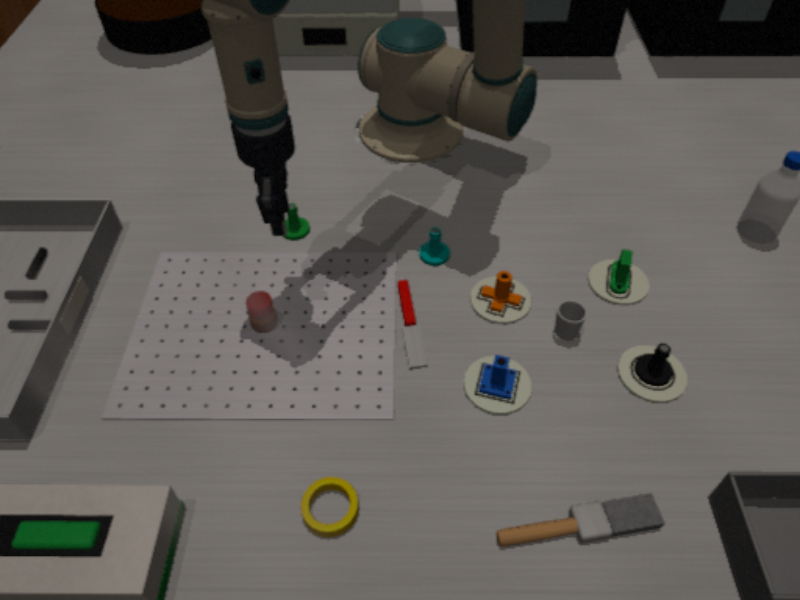

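```bash
python3 go.py 420.2 335.2 150 74 4
```

```text
now [ 435.7 -187.9  162.4] sd [0.2 0.2 0.3] yawy 4.06 w 42.4 F [-0.3  0.1 -0.3] t 40.95
rows [522.9  21.6  13.3] [-2.000e-02 -1.500e-01 -6.994e+01]
```

```bash
python3 -m jog '[523,22,0,0,0,-69.9,523,22,0,0,0,-69.9,523,22,0,0,0,-69.9,523,22,0,0,0,-69.9,523,22,0,0,0,-69.9,523,22,0,0,0,-69.9,523,22,0,0,0,-69.9,523,22,0,0,0,-69.9,523,22,0,0,0,-69.9,523,22,0,0,0,-69.9]'; python3 go.py 420.2 335.2 70 74 4
```

```text
clock: 42.2
position: [0.4203, 0.3363, 0.1631]
ee_rot: [-0.0, 0.137, 0.991, 0.0]
contact_force: [0.3, 0.1, -0.8]
width: 0.0425
now [420.5 334.5 163. ] sd [0.2 1.1 0. ] yawy 74.08 w 42.8 F [ 0.2 -0.2 -0. ] t 42.35
rows [ 0.4  0.6 93. ] [-0.04 -0.02  0.08]
```

```bash
python3 -m jog '[0.2,0.5,50,0,0,0,0.2,0.5,95,0,0,0,0.2,0.5,110,0,0,0,0.2,0.5,118,0,0,0,0.2,0.5,118,0,0,0]'; python3 go.py 420.2 335.2 43.5 74 8
```

```text
clock: 42.98
position: [0.4224, 0.3346, 0.046]
ee_rot: [0.001, 0.14, 0.99, 0.0]
contact_force: [0.6, 0.1, -0.2]
width: 0.0428
now [422.3 334.9  46.3] sd [0.2 0.1 0.2] yawy 73.92 w 42.6 F [ 0.2 -0.1 -0. ] t 43.33
rows [ 2.1 -0.3  2.8] [ 0.09  0.09 -0.08]
```

```bash
python3 -m jog '[1.2,-0.2,2.3,0,0,0,1.2,-0.2,2.3,0,0,0,1.2,-0.2,2.3,0,0,0]'; python3 -m jog '[0,0,0,0,0,0,0,0,0,0,0,0,0,0,0,0,0,0,0,0,0,0,0,0,0,0,0,0,0,0]' 0.97 40;  python3 go.py 424 333.7 46 74 4
```

```text
clock: 43.7
position: [0.4203, 0.3347, 0.0428]
ee_rot: [-0.0, 0.14, 0.99, 0.0]
contact_force: [0.6, -0.5, -0.3]
width: 0.0428
clock: 44.32
position: [0.4205, 0.3347, 0.0429]
ee_rot: [0.0, 0.14, 0.99, 0.0]
contact_force: [0.3, 0.5, 0.8]
width: 0.0153
now [420.5 334.7  43. ] sd [0. 0. 0.] yawy 73.92 w 15.7 F [0.6 0.3 0.3] t 44.48
rows [-3.7  0.  -3. ] [ 0.01  0.01 -0.08]
```

```bash
python3 -m jog '[0,0,-2,0,0,0,0,0,-2.5,0,0,0,-2,-0.2,-2.5,0,0,0,-4.1,-0.4,-2.5,0,0,0,-4.1,-0.4,-2.5,0,0,0,-4.1,-0.4,-1,0,0,0,-4.1,-0.4,-0.2,0,0,0,-4.1,-0.4,0.2,0,0,0,-4.1,-0.4,0.2,0,0,0]'; python3 go.py 424.3 333.2 43 74 6
```

```text
clock: 45.6
position: [0.4241, 0.3331, 0.043]
ee_rot: [-0.0, 0.14, 0.99, -0.0]
contact_force: [-1.9, -0.4, 2.9]
width: 0.0158
now [424.1 333.1  43. ] sd [0. 0. 0.] yawy 73.92 w 15.6 F [-1.2 -0.8  3.7] t 45.85
rows [-0.2  0.2 -0. ] [-0.   -0.   -0.08]
```

Contact at 3.7 N with the TCP on target: release, rise, and go on to re-centre the barb.

```bash
python3 -m jog '[0,0,0,0,0,0,0,0,0,0,0,0,0,0,0,0,0,0,0,0,0,0,0,0,0,0,-4,0,0,0,0,0,-40,0,0,0,0,0,-90,0,0,0,0,0,-120,0,0,0,0,0,-120,0,0,0]' 0.5;python3 go.py 593.4 346 163 30 4
```

```text
clock: 46.98
position: [0.4258, 0.3341, 0.1657]
ee_rot: [0.003, 0.14, 0.99, 0.002]
contact_force: [-0.7, 0.3, -0.1]
width: 0.0426
now [424.4 333.3 163.5] sd [0.9 0.6 1.5] yawy 73.92 w 43.1 F [-0.6 -0.4 -0.2] t 47.12
rows [-158.8   59.     0.8] [1.000e-01 4.000e-02 4.392e+01]
```

```bash
python3 -m jog '[-159,59,0,0,0,73.9,-159,59,0,0,0,73.9,-159,59,0,0,0,73.9,-159,59,0,0,0,73.9,-159,59,0,0,0,73.9,-159,59,0,0,0,73.9,-159,59,0,0,0,73.9,-159,59,0,0,0,73.9,-159,59,0,0,0,73.9]';python3 go.py 593.8 346 70 0 6
python3 - <<'E'
from fit import *
T=get_image('top');C=get_image('scene')
for d,p in((T,(419.2,334.8,-16)),(C,(420.1,336.7,-16))): print(fitobj([d],'clip',(.42,.336),.006,[-16])[0]-np.array(p))
E
```

```text
clock: 48.25
position: [0.5929, 0.3456, 0.1616]
ee_rot: [-0.0, 0.706, 0.708, -0.001]
contact_force: [0.3, 0.1, 0.7]
width: 0.0429
now [593.1 345.7 162.2] sd [0.1 0.1 0.4] yawy 0.1 w 42.5 F [-0.1 -0.   0. ] t 48.5
rows [ 0.3  0.7 92.2] [-0.05  0.02  0.1 ]
[ 0.01 -0.31 -1.12]
[ 0.19 -0.75 -0.86]
```

```bash
python3 -m jog '[0,0.4,50,0,0,0,0,0.4,95,0,0,0,0,0.4,110,0,0,0,0,0.4,116,0,0,0,0,0.4,116,0,0,0]'; python3 go.py 593.8 346 43.5 0 8
```

```text
clock: 49.22
position: [0.5947, 0.3462, 0.048]
ee_rot: [0.0, 0.707, 0.707, 0.001]
contact_force: [-1.0, -0.6, 0.6]
width: 0.0426
now [594.6 346.2  48.2] sd [0.3 0.1 0.3] yawy 0.02 w 42.5 F [ 0.1 -0.1  0.2] t 49.58
rows [-0.2 -0.8  4.7] [ 0.14 -0.07  0.02]
```

```bash
python3 -m jog '[0,-0.3,4,0,0,0,0,-0.3,4,0,0,0,0,-0.3,4,0,0,0]'; python3 -m jog '[0,0,0,0,0,0,0,0,0,0,0,0,0,0,0,0,0,0,0,0,0,0,0,0,0,0,0,0,0,0]' 0.95 40;  python3 go.py 597.2 345.5 46 0 4
python3 - <<'E'
from ov import *
both('barb',None,(596.1,345,0),(597.1,346.8,0),'pics/ovb2.png')
E
```

```text
clock: 49.95
position: [0.5933, 0.3458, 0.0425]
ee_rot: [-0.0, 0.707, 0.707, -0.0]
contact_force: [0.6, 1.1, 0.6]
width: 0.0428
clock: 50.58
position: [0.5937, 0.3459, 0.0429]
ee_rot: [0.0, 0.707, 0.707, 0.0]
contact_force: [0.8, 0.9, 1.5]
width: 0.0171
now [593.7 345.9  42.9] sd [0. 0. 0.] yawy 0.02 w 17.0 F [1.  0.3 1.6] t 50.73
rows [-0.4  3.5 -3.1] [ 0.03 -0.02  0.02]
```

View pics/ovb2.png

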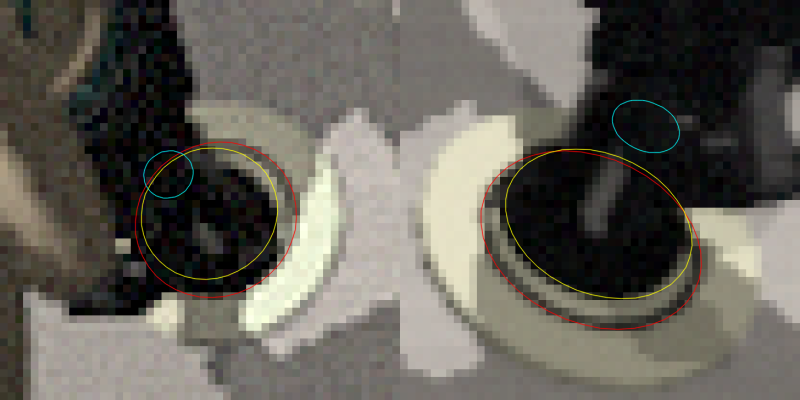

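```bash
python3 -m jog '[0,0,-2,0,0,0,0,0,-2.5,0,0,0,-0.2,2,-2.5,0,0,0,-0.3,3.3,-2.5,0,0,0,-0.3,3.3,-2.5,0,0,0,-0.3,3.3,-1,0,0,0,-0.3,3.3,-0.2,0,0,0,-0.3,3.3,0.2,0,0,0,-0.3,3.3,0.2,0,0,0]'; python3 go.py 597 345.5 43 0 6
```

```text
clock: 51.95
position: [0.5966, 0.3455, 0.0429]
ee_rot: [-0.0, 0.707, 0.707, -0.0]
contact_force: [-0.5, -0.7, 3.2]
width: 0.0169
now [596.6 345.5  42.9] sd [0. 0. 0.] yawy 0.02 w 16.8 F [-1.7 -1.1  4.1] t 52.2
rows [ 0.   0.4 -0.1] [-0.01 -0.    0.02]
```

```bash
python3 -m jog '[0,0,0,0,0,0,0,0,0,0,0,0,0,0,0,0,0,0,0,0,0,0,0,0,0,0,-4,0,0,0,0,0,-40,0,0,0,0,0,-90,0,0,0,0,0,-120,0,0,0,0,0,-120,0,0,0]' 0.5; python3 -m jog '[-520,-150,0,0,0,0,-520,-150,0,0,0,0,-520,-150,0,0,0,0,-520,-150,0,0,0,0,-520,-150,0,0,0,0,-520,-150,0,0,0,0,-520,-150,0,0,0,0,-520,-150,0,0,0,0,-520,-150,0,0,0,0,-520,-150,0,0,0,0]'; python3 fin.py f2.png
```

```text
clock: 53.32
position: [0.5985, 0.3463, 0.1663]
ee_rot: [0.001, 0.707, 0.707, 0.003]
contact_force: [0.1, -1.1, 0.2]
width: 0.0424
clock: 54.58
position: [0.4456, -0.1767, 0.1614]
ee_rot: [-0.001, 0.709, 0.706, -0.0]
contact_force: [0.7, 0.4, -0.0]
width: 0.0426
barb [-3.5  0.6  9. ] 0.0102
barb [-0.6 -0.4 15.6] 0.0571
socket [0.1 0.6 0.5] 0.0099
socket [ 0.1 -0.6  0.4] 0.0257
knob [-1.9  1.9 -0.8] 0.0092
knob [-1.2  0.6 -1.3] 0.0128
clip [-0.2 -0.2 -1.7] 0.0153
clip [ 0.2 -0.7 -0.9] 0.0131
```

View pics/f2.png

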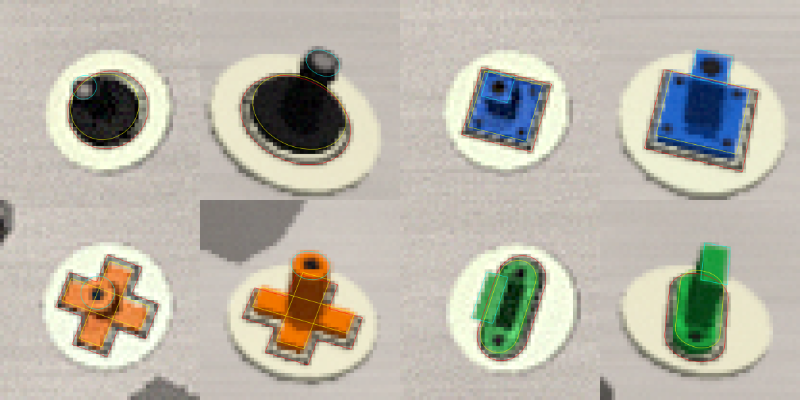

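```bash
cat > phot.py <<'E'
from fit import *
def phot(d,pc):
    g=cv2.cvtColor(d["frame"],cv2.COLOR_RGB2GRAY).astype(float)
    c=proj(d,[[pc[0],pc[1],.01]])[0].astype(int);r=22;x0,y0=c-r;crop=g[y0:y0+2*r,x0:x0+2*r];K=10
    def layer(P):
        im=np.zeros((2*r*K,2*r*K),np.uint8)
        h=cv2.convexHull((((proj(d,P)-[x0,y0]+.5)*K-.5)*16).astype(np.int32))
        cv2.fillConvexPoly(im,h,255,shift=4); return im>0
    def model(p):
        px,py,x,y,lw,bl=p; px,py,x,y,lw=[v/1e3 for v in(px,py,x,y,lw)]
        o=lambda rr,z,cx,cy:tf(circ(rr),cx,cy,0,z)
        disc=layer(np.r_[o(.048,.006,px,py)]);ro=layer(o(.031+lw/2,.006,px,py));ri=layer(o(.031-lw/2,.006,px,py))
        ba=layer(np.r_[o(.026,.006,x,y),o(.026,.014,x,y)]);st=layer(np.r_[o(.0095,.014,x,y),o(.0095,.061,x,y)])
        lab=np.zeros(disc.shape,int);lab[disc]=1;lab[ro&~ri]=2;lab[ba]=3;lab[st]=4
        f=[cv2.GaussianBlur(cv2.resize((lab==i).astype(np.float32),(2*r,2*r),interpolation=cv2.INTER_AREA),(0,0),max(bl,.1)) for i in range(5)]
        A=np.stack([a.ravel() for a in f],1); s=np.linalg.lstsq(A,crop.ravel(),rcond=None)[0]
        return ((A@s-crop.ravel())**2).mean(),s
    best=None
    for dx in(-3,0,2):
        p0=np.array([pc[0]*1e3,pc[1]*1e3,pc[0]*1e3+dx,pc[1]*1e3,2,.5])
        q=minimize(lambda p:model(p)[0],p0,method='Nelder-Mead',options=dict(initial_simplex=np.vstack([p0]+[p0+e for e in np.diag([3,3,4,4,.8,.3])]),maxiter=500,xatol=.03,fatol=1e-3))
        if best is None or q.fun<best.fun: best=q
    p=best.x; print(p.round(2),"err",(p[2:4]-p[:2]).round(2),round(best.fun,1),model(p)[1].round(0))
for n in("top","scene"): phot(get_image(n),(.5966,.3459))
E
python3 phot.py
```

```text
[596.41 345.87 593.24 345.31   2.58   0.62] err [-3.17 -0.57] 114.9 [111. 144.  67.  10.  21.]
[596.44 347.2  596.22 346.61   2.73   0.63] err [-0.21 -0.59] 175.5 [107. 135.  49.  14.  16.]
```

Run:
```python
from fit import *
a=load("scene")["frame"];b=get_image("scene")["frame"]
o=np.hstack([f[y0:y1,x0:x1,::-1] for (x0,y0,x1,y1) in((145,170,195,220),(340,180,390,230)) for f in(a,b)])
cv2.imwrite("pics/by.png",cv2.resize(o,(800,200),interpolation=cv2.INTER_CUBIC))
```

```text
(no output)
```

View pics/by.png

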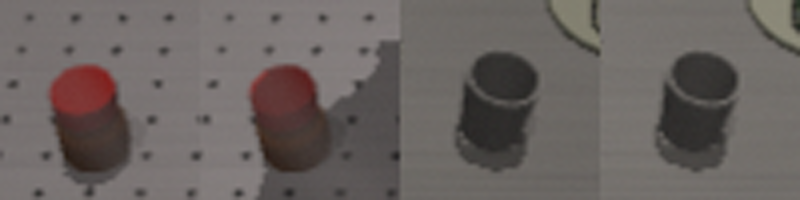

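View pics/s_f2.png

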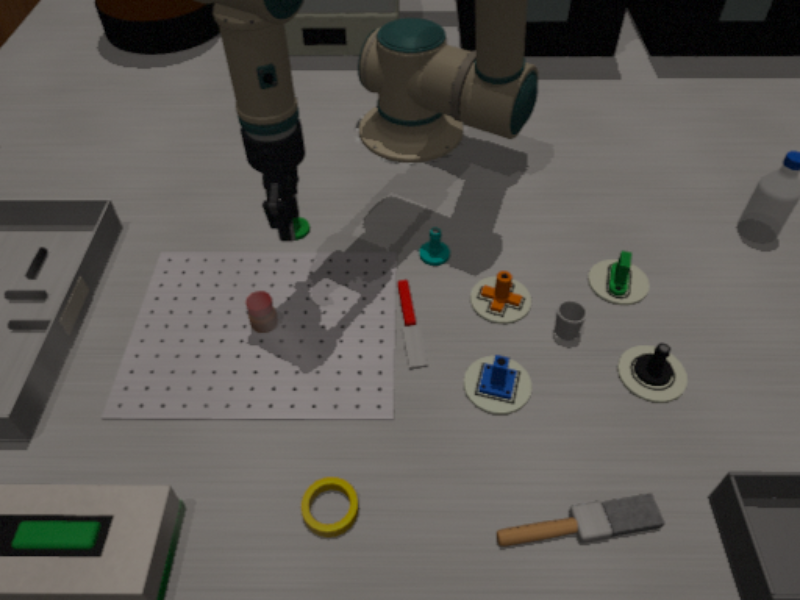

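The jar (~260,312) and beaker (~570,320) stand where they were. All four prints stand upright in their outlines, and the gripper is clear at 16 cm. Handing in.

```bash
python3 -c "
from rig import *
print(sign_off(), get_state()['clock'])"
```

```text
the job is handed in; nothing more can be done
the job is handed in; nothing more can be done
```

All four prints are standing upright on the pads that match their bases, and I handed the job in at about 55 s on the robot's clock. I gripped each by its stem and lowered it onto its pad. The clip first landed about 4 mm off, so I picked it up and re-centred it. I also re-set the barb, but its measured position stayed the same.

| Part | Off centre, final camera check | Turn error |
|---|---|---|
| Socket | about 0.6 mm | about 0.5° |
| Clip | about 0.5 mm | 1–1.7° |
| Knob | 1.3–2.7 mm | about 1° |
| Barb | under 1 mm (scene camera), 3.5 mm toward the robot (top camera) | none (round) |

- **Barb:** the two cameras disagree. I trust the smaller figure because the arm's own position put the barb within about 1 mm. I think its shadow in the dark outline fools the top camera, but I couldn't confirm that.
- **Clip:** on its first, later corrected placement I saw no clear contact force before letting go, so it may have dropped up to about 0.3 mm. The second time it touched down at 3.7 N.
- **Jar and beaker:** they look unmoved in before-and-after pictures.
- **Contact force:** the readings never went above about 8 N.

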